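Shut the clear hopper with the feeler blade and fill it

ROBOT

A 6-joint arm with a two-finger parallel gripper is mounted at the origin on the work surface. World frame = base frame: x ahead of the robot, y to its left, z up, the work surface at z = 0. Lengths are in m, angles in degrees, forces in N, time in s.
With the tool pointing down it reaches from about 0.4 to 0.825 m from the base axis. Payload 7 kg.
Tool frame: the origin (TCP) lies between the finger pads; the fingertips stand 19 mm ahead of it and the grasp point (between the pads) is the TCP; z points along the fingers, y is the line along which they close (so a half turn about z gives the same grasp; the last joint's range is limited). The gripper opens to 88 mm and grips with 3 to 60 N. Pads are 19 mm wide; open, the fingers measure 130 mm over their backs; the gripper's body (78 mm by 193 mm) begins 47 mm behind the grasp point.
Start: joints at [-57.519, 20.546, 0.682, 0, -70.136, -16.507], TCP at [0.186, -0.649, 0.246] pointing down, gripper open.
Joint ranges: [-176.03, 176.03], [-82.01, 121.73], [-58.28, 71.71], [-173.87, 95.51], [-174.79, -0.11], [-173.66, 173.66]. Speed limits (degrees/s): [136.94, 136.94, 172.46, 180, 180, 180].

INTERFACE

Orientations are given as [roll, pitch, yaw] about the fixed x, y, z axes, in that order (R = Rz(yaw) Ry(pitch) Rx(roll)).
In Python, from plant import get_obs, snapshot, close_job, spot_in, spot_point gives the robot as it stands.
- The arm moves only by the tool play_rows, never from a script. Its argument "plan" is a list of rows, each a list of 6 numbers: the shift along the tool's x, y, z in cm, then the turn, a rotation vector about the tool's x, y, z in degrees. A call has 1 to 20 rows; each row shifts and turns the commanded pose from where the row before left it, along the tool's axes as they then stand; what a row does not reach is not made up. A row lasts 1/12 s, in which the tool goes at most 41.7 mm and 7.16 degrees, less where a joint would pass 70% of its speed; a pose out of reach is approached as far as the arm can. A call is refused whole if a number of a shift passes 4.17 or a number of a turn 7.16, either way. A call with a gripper value outside its range is refused whole. "grip" is the finger opening in cm, from 0 to 8.76, set as the call begins (left out, the last holds). The fingers move at their own pace and stop on an object; the grip force is fixed at half the most. Time passes only in rows, so rows that do not move let the fingers close. It gives the time, the measured TCP pose, the force, the opening and the grip force at its end, in the units of the state.
- get_obs(): the state, without advancing time (a new reading comes with each control period).
- snapshot(name): name is "scene" or "top"; returns a dict with "frame" (480x640x3 uint8, red, green, blue), "fx", "fy", "cx", "cy" (pixels), "k1" (the pictures are not rectified: a ray, as slopes to the right and down, at radius r is drawn at 1 + k1 r^2 times it, then the intrinsics apply), "position" and "attitude" of the camera in the world. Camera axes: x right, y down, z forward; pixel columns grow to the right and rows downward; lengths in m; the calibration is good to about 2 mm. A picture is of the moment at which its call begins. There is no depth.
- close_job(): hands the job in; it is judged then, once.
Trained networks look in the newest picture that a camera, given by its name, has taken for a name from the list of things; names that differ only in an ending like _2 or _b are one class to them, and where a whole thing is asked for, a point or a joint stands for the part that bears it (a point fixed in the world has none). Each returns a list of dicts, best first, with "score" (0 to 1); they miss things now and then, are a little off and sometimes report something else, mostly with a low value. They report only what shows in the picture. A call takes as long as a camera call.
- spot_in(camera, thing): "position" ([x, y, z] in m, in world coordinates, good to about 4 mm: the middle of the surface that is visible of it).
- spot_point(camera, thing): "position" ([x, y, z] in m, in world coordinates, good to about 4 mm: a listed point, or the origin of a listed thing).
The state is a dict: "clock": time; "joint_pos": joint angles; "qvel": joint speeds; "tau": joint torques, N m; "tool_pos": TCP position; "orientation": TCP orientation; "force": force on the tool from outside, world axes, zero at the start; "moment": the same for the moment, N m; "opening": finger opening in m; "gripper_force": force on a finger pad.
Only numpy, scipy, OpenCV 4.12 (cv2) and the standard library are available. Lean on these libraries where they do the work, as an engineer would, in place of code of your own. Each camera call takes 0.05 s, during which the arm holds its last target. There are 200 camera calls.

TASK

Feel with the steel blade which of the three hoppers has a clear shut-off slot at its foot (offcuts are stuck in the other two), and leave the blade fully home in that slot, up to its cross-piece. Only then empty every tray of furniture feet into that same hopper, and set the empty trays back down upright on the bench. Leave the jar and tape where they stand.

Things in the scene. Friction and masses are not known exactly. Their poses are not given: they have to be found in the camera images.
- blade_grip (a point): Centre of the grip of the loose steel feeler blade, 42 mm above the underside of the blade. The blade is a flat steel plate 4 mm thick and 30 mm wide that lies on the bench; near its rear end stands an upright dark wooden grip, 30 mm long (along the blade), 16 mm thick (across it), its top 64 mm above the underside. x points along the blade from grip to tip, z up. Weight about 1.2 N.
- blade_tip (a point): Middle of the front edge of the blade, 110 mm ahead (+x) of the grip's centre, 2 mm above the underside. A cross-piece 60 mm wide, whose front edge lies 50 mm behind the tip, stops the blade when it is fully home.
- bank: Grey steel bank of three open-topped hoppers side by side, fixed to the bench (its place varies). Origin: middle of its underside. 160 mm deep (x), 395 mm wide (y), rim 125 mm above the bench; x points from the front face (which looks to the robot) to the back. On the bench in front, a flat bright strip marks each side of each slot, 37 mm from the slot's middle line.
- bay_1 (a point): Centre of the inner floor of the left-hand (+y) hopper, 45 mm above the bench, 80 mm below the rim. Inside 150 mm (x) by 120 mm (y). Axes as the bank's.
- slot_1 (a point): Middle of the mouth of the shut-off slot at the foot of the left-hand (+y) hopper, in the front face of the bank, at bench level. x points straight into the slot. Slot 40 mm wide (y), 9 mm high, its floor is the bench, 65 mm deep. In two of the three slots, which vary from start to start, a stuck wooden offcut stops the blade 14 to 20 mm in; the third is clear and takes the blade 50 mm, until its cross-piece meets the front face.
- bay_2 (a point): Centre of the inner floor of the middle hopper, 45 mm above the bench, 80 mm below the rim. Inside 150 mm (x) by 120 mm (y). Axes as the bank's.
- slot_2 (a point): Middle of the mouth of the shut-off slot at the foot of the middle hopper, in the front face of the bank, at bench level. x points straight into the slot. Slot 40 mm wide (y), 9 mm high, its floor is the bench, 65 mm deep. In two of the three slots, which vary from start to start, a stuck wooden offcut stops the blade 14 to 20 mm in; the third is clear and takes the blade 50 mm, until its cross-piece meets the front face.
- bay_3 (a point): Centre of the inner floor of the right-hand (-y) hopper, 45 mm above the bench, 80 mm below the rim. Inside 150 mm (x) by 120 mm (y). Axes as the bank's.
- slot_3 (a point): Middle of the mouth of the shut-off slot at the foot of the right-hand (-y) hopper, in the front face of the bank, at bench level. x points straight into the slot. Slot 40 mm wide (y), 9 mm high, its floor is the bench, 65 mm deep. In two of the three slots, which vary from start to start, a stuck wooden offcut stops the blade 14 to 20 mm in; the third is clear and takes the blade 50 mm, until its cross-piece meets the front face.
- tray_1_grip (a point): Centre of the grip bar of a grey plastic tray (which may start empty), 75 mm above the tray's underside and over its middle. Bar 14 mm thick (x), 80 mm long (y), 22 mm high. Tray 100 mm (x) by 80 mm (y); side and rear walls 35 mm high, but the -x end has only a low lip, its top 10 mm above the underside: contents slide out there once the tray is tipped some 70 degrees towards its -x end. Loaded weight about 2 N.
- tray_2_grip (a point): Centre of the grip bar of a grey plastic tray (which may start empty), 75 mm above the tray's underside and over its middle. Bar 14 mm thick (x), 80 mm long (y), 22 mm high. Tray 100 mm (x) by 80 mm (y); side and rear walls 35 mm high, but the -x end has only a low lip, its top 10 mm above the underside: contents slide out there once the tray is tipped some 70 degrees towards its -x end. Loaded weight about 2 N.
- tray_3_grip (a point): Centre of the grip bar of a grey plastic tray (which may start empty), 75 mm above the tray's underside and over its middle. Bar 14 mm thick (x), 80 mm long (y), 22 mm high. Tray 100 mm (x) by 80 mm (y); side and rear walls 35 mm high, but the -x end has only a low lip, its top 10 mm above the underside: contents slide out there once the tray is tipped some 70 degrees towards its -x end. Loaded weight about 2 N.
- foot_11_mid (a point): Centre of a round wooden furniture foot, 20 mm high, 18 to 22 mm across, 12 g, that starts standing in tray_1 (may be absent).
- foot_12_mid (a point): Centre of a round wooden furniture foot, 20 mm high, 18 to 22 mm across, 12 g, that starts standing in tray_1 (may be absent).
- foot_13_mid (a point): Centre of a round wooden furniture foot, 20 mm high, 18 to 22 mm across, 12 g, that starts standing in tray_1 (may be absent).
- foot_21_mid (a point): Centre of a round wooden furniture foot, 20 mm high, 18 to 22 mm across, 12 g, that starts standing in tray_2 (may be absent).
- foot_22_mid (a point): Centre of a round wooden furniture foot, 20 mm high, 18 to 22 mm across, 12 g, that starts standing in tray_2 (may be absent).
- foot_23_mid (a point): Centre of a round wooden furniture foot, 20 mm high, 18 to 22 mm across, 12 g, that starts standing in tray_2 (may be absent).
- foot_31_mid (a point): Centre of a round wooden furniture foot, 20 mm high, 18 to 22 mm across, 12 g, that starts standing in tray_3 (may be absent).
- foot_32_mid (a point): Centre of a round wooden furniture foot, 20 mm high, 18 to 22 mm across, 12 g, that starts standing in tray_3 (may be absent).
- foot_33_mid (a point): Centre of a round wooden furniture foot, 20 mm high, 18 to 22 mm across, 12 g, that starts standing in tray_3 (may be absent).
- jar: Bystander: a lidded jar, 70 mm across, 100 mm high; origin at the centre of its underside.
- tape: Bystander: a roll of tape lying flat, 100 mm across, 25 mm high; origin at the centre of its underside.

How it is judged:
By the outcome, as a careful person would: the job done as asked, in the order asked, and still so for the second after the job is handed in, with the robot touching nothing.
Of offcut_1, offcut_2, offcut_3 only 2 to 2 are there at a start; the rules pass over those that are not, and their reading is None.
Of foot_11, foot_12, foot_13, foot_21, foot_22, foot_23, foot_31, foot_32, foot_33 only 4 to 9 are there at a start; the rules pass over those that are not, and their reading is None.
At some moment in a run one of blade, tray_1, tray_2, tray_3 may be knocked a few centimetres aside while the robot is not near it.
It also fails if it takes over 208 s, if anything falls off the work surface, if the arm or the gripper's body presses on something with over 40 N, if the wrist force passes 120 N, or if a joint passes its speed limit or range.

## Working session

There is one attempt and no reset: what is moved stays moved. The work goes in short steps, Python scripts to look and compute and a tool call to move; the robot and the scene stay as the last step left them, time stands still between calls to the robot, and variables do not carry over. Pictures are saved under pics/ and viewed, at most 14 in all, crops included, and the job is handed in when it is done.

Besides the shell and the picture viewer there is one more tool, called after ">>>" as name([rows], argument=value, ...), one row to a line, values as JSON. play_rows: Moves the arm, as the interface text tells. Its arguments: {"type":"object","properties":{"plan":{"type":"array","items":{"type":"array","items":{"type":"number"}}},"grip":{"type":"number"}},"required":["plan"]}

```bash
mkdir -p pics; cat > look.py <<'E'
from plant import *
import cv2,sys,numpy as np
def save(cam,fn):
    s=snapshot(cam); cv2.imwrite('pics/'+fn,s['frame'][:,:,::-1]); return s
E
python3 - <<'E'
from look import *
o=get_obs(); print({k:np.round(v,3).tolist() for k,v in o.items()})
for c in('scene','top'):
    s=save(c,c+'0.png'); print(c,np.round(s['position'],3),s['attitude'],s['fx'],s['k1'])
    for t in ['blade_grip','blade_tip','bank','slot_1','slot_2','slot_3','tray_1_grip','foot_11_mid','jar','tape']:
        print(t,[(np.round(d['position'],3).tolist(),round(d['score'],2)) for d in spot_point(c,t)])
E
```

```text
{'clock': 0.0, 'joint_pos': [-57.518, 20.591, 0.632, -0.019, -70.136, -16.508], 'qvel': [-0.006, -0.052, -0.071, -0.043, 0.01, 0.055], 'tau': [-0.002, -58.272, 29.304, 6.997, 0.007, -0.0], 'tool_pos': [0.186, -0.648, 0.245], 'orientation': [179.904, -0.01, -164.032], 'force': [0.156, 0.209, -0.118], 'moment': [0.031, 0.006, 0.039], 'gripper_force': 0.0, 'opening': 0.087}
scene [ 1.254 -0.459  0.659] [-124.41885405    0.36071473   54.6642831 ] 454.926682004525 -0.03093871802601679
blade_grip [([0.41, 0.239, 0.044], 0.62)]
blade_tip [([0.395, 0.134, 0.0], 0.64)]
bank [([0.62, 0.145, 0.001], 0.87)]
slot_1 [([0.409, 0.241, 0.041], 0.51), ([0.397, 0.132, -0.0], 0.4)]
slot_2 [([0.409, 0.241, 0.041], 0.51), ([0.397, 0.132, -0.0], 0.4)]
slot_3 [([0.409, 0.241, 0.041], 0.51), ([0.397, 0.132, -0.0], 0.4)]
tray_1_grip [([0.446, -0.177, 0.072], 0.67), ([0.41, 0.243, 0.044], 0.49)]
foot_11_mid []
jar [([0.763, -0.114, 0.001], 0.56)]
tape [([0.318, 0.435, 0.002], 0.78)]
top [0.295 0.043 1.635] [-171.61614676   -0.69852577  -88.62882091] 590.031676463918 -0.18201182300932695
blade_grip [([0.414, 0.243, 0.04], 0.66), ([0.542, 0.139, -0.005], 0.58)]
blade_tip [([0.393, 0.132, 0.002], 0.63)]
bank [([0.622, 0.148, -0.0], 0.92), ([0.488, -0.344, 0.078], 0.39)]
slot_1 [([0.531, 0.26, 0.005], 0.78), ([0.556, 0.011, 0.004], 0.64), ([0.541, 0.135, -0.003], 0.62)]
slot_2 [([0.531, 0.26, 0.005], 0.78), ([0.556, 0.011, 0.004], 0.64), ([0.541, 0.135, -0.003], 0.62)]
slot_3 [([0.531, 0.26, 0.005], 0.78), ([0.556, 0.011, 0.004], 0.64), ([0.541, 0.135, -0.003], 0.62)]
tray_1_grip [([0.449, -0.178, 0.074], 0.74)]
foot_11_mid [([0.478, -0.2, 0.014], 0.58)]
jar [([0.764, -0.114, -0.001], 0.8)]
tape [([0.316, 0.428, 0.001], 0.96)]
```

View pics/top0.png

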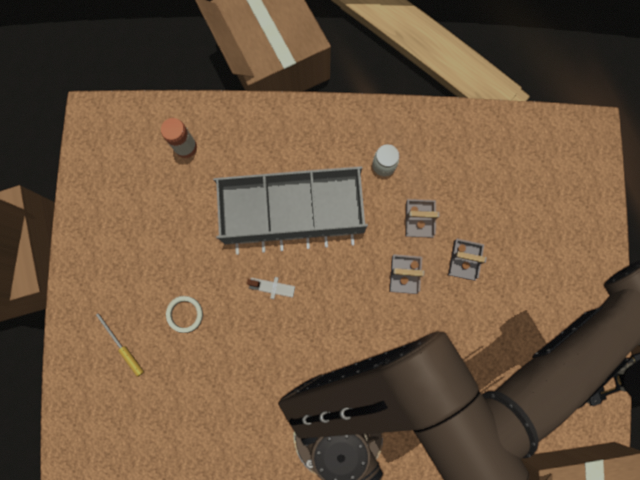

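View pics/scene0.png

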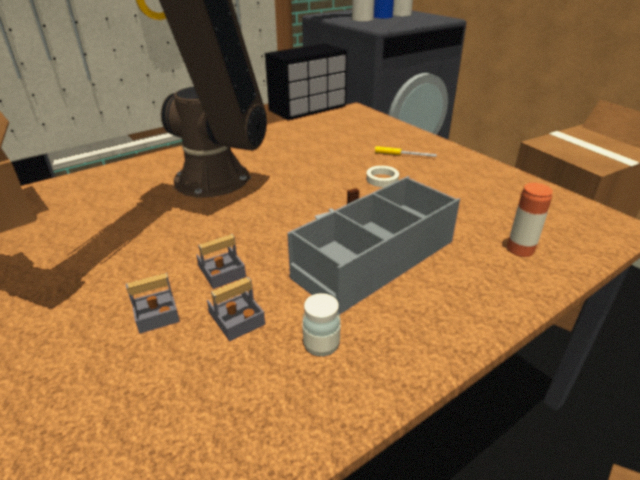

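Top view: the bank spans about (218..363, 170..242), the blade runs from (255,283) to (294,290), and the trays are at (421,219), (466,260) and (406,275). Next I zoom in and localise the strips.

```bash
cat >> look.py <<'E'
from scipy.spatial.transform import Rotation as Ro
def ray(s,uv):
    K=np.array([[s['fx'],0,s['cx']],[0,s['fy'],s['cy']],[0,0,1.]])
    # r-> r(1+k1 r^2)
    p=cv2.undistortPoints(np.array([[uv]],float),K,np.array([s['k1'],0,0,0.]))[0,0]
    d=Ro.from_euler('xyz',s['attitude'],degrees=True).apply([p[0],p[1],1]); return np.array(s['position']),d
def pix(s,uv,z=0):
    o,d=ray(s,uv); return o+d*(z-o[2])/d[2]
E
python3 - <<'E'
from look import *
s=snapshot('top'); f=s['frame']
g=f.astype(int); 
m=((g.min(2)>120)&(g.max(2)-g.min(2)<60)).astype(np.uint8)
m[:225]=0; m[262:]=0; m[:,:225]=0; m[:,365:]=0
n,l,st,ce=cv2.connectedComponentsWithStats(m)
P=[]
for i in range(1,n):
    if st[i,4]>=4: print(ce[i].round(1),st[i,2:],pix(s,ce[i]).round(4)[:2])
a=cv2.resize(f[225:305,215:375],(800,400),interpolation=cv2.INTER_CUBIC)
b=cv2.resize(f[190:295,380:500],None,fx=5,fy=5,interpolation=cv2.INTER_CUBIC)
cv2.imwrite('pics/c1.png',a[:,:,::-1]);cv2.imwrite('pics/c2.png',b[:,:,::-1])
for t in ['tray_1_grip','foot_11_mid','tray_1']:
  for k in (spot_in,spot_point):
    try: print(t,[(np.round(d['position'],3).tolist(),round(d['score'],2)) for d in k('top',t)])
    except Exception as e: print(e)
E
```

```text
[245.4 229.3] [ 43  11 403] [0.5629 0.2748]
[303.1 227.2] [ 94   8 382] [0.5733 0.1121]
[352.2 241.4] [ 4  6 18] [ 0.5362 -0.0265]
[326.  243.8] [ 3  6 16] [0.5276 0.0466]
[307.6 245.4] [ 4  6 19] [0.5218 0.0981]
[281.2 247.6] [ 4  6 17] [0.5138 0.1716]
[263. 249.] [ 3  5 15] [0.5084 0.2226]
[236.9 250.8] [ 3  7 18] [0.5013 0.2957]
tray_1_grip [([0.446, -0.178, 0.004], 0.8)]
tray_1_grip [([0.448, -0.176, 0.076], 0.59)]
foot_11_mid []
foot_11_mid []
it knows: bank, bay, blade_grip, blade_tip, foot_11_mid, foot_12_mid, foot_13_mid, foot_21_mid, foot_22_mid, foot_23_mid, foot_31_mid, foot_32_mid, foot_33_mid, jar, slot, tape, tray_1_grip, tray_2_gr
it knows: bank, bay, blade_grip, blade_tip, foot_11_mid, foot_12_mid, foot_13_mid, foot_21_mid, foot_22_mid, foot_23_mid, foot_31_mid, foot_32_mid, foot_33_mid, jar, slot, tape, tray_1_grip, tray_2_gr
```

View pics/c1.png

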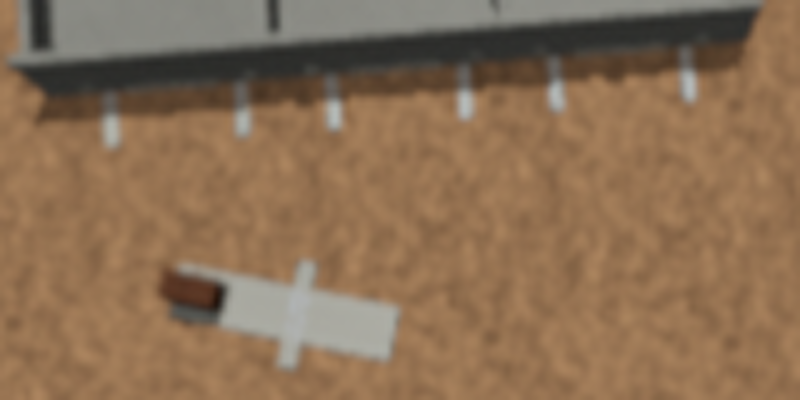

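View pics/c2.png

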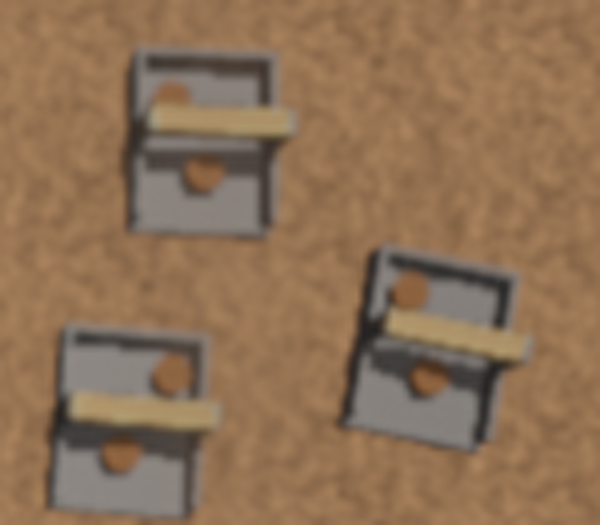

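The crops show every tray's low lip towards the robot and two feet per tray. The blade tip is at about (294,292) and the strips are evenly spaced. First move: above the blade grip.

>>> play_rows([
  [-3.04,2.46,0,0,0,0],
  [-3.04,2.46,0,0,0,0],
  [-3.04,2.46,0,0,0,0],
  [-3.04,2.46,0,0,0,0],
  [-3.04,2.46,0,0,0,0],
  [-3.04,2.46,0,0,0,0],
  [-3.04,2.46,0,0,0,0],
  [-3.04,2.46,0,0,0,0],
  [-3.04,2.46,0,0,0,0],
  [-3.04,2.46,0,0,0,0],
  [-3.04,2.46,0,0,0,0],
  [-3.04,2.46,0,0,0,0],
  [-3.04,2.46,0,0,0,0],
  [-3.04,2.46,0,0,0,0],
  [0,0,0,0,0,0],
], grip=8.0)

```text
clock: 2.6
tool_pos: [0.5035, -0.1965, 0.2457]
orientation: [-180.0, 0.1, -163.8]
force: [-0.2, -0.6, -0.0]
opening: 0.08
gripper_force: 0.0
```

>>> play_rows([
  [-0.31,3.73,0,0,0,0],
  [-0.31,3.73,0,0,0,0],
  [-0.31,3.73,0,0,0,0],
  [-0.31,3.73,0,0,0,0],
  [-0.31,3.73,0,0,0,0],
  [-0.31,3.73,0,0,0,0],
  [-0.31,3.73,0,0,0,0],
  [-0.31,3.73,0,0,0,0],
  [-0.31,3.73,0,0,0,0],
  [-0.31,3.73,0,0,0,0],
  [-0.31,3.73,0,0,0,0],
  [-0.31,3.73,0,0,0,0],
  [0,0,0,0,0,0],
])

```text
clock: 3.68
tool_pos: [0.4122, 0.2449, 0.2458]
orientation: [179.9, 0.1, -163.8]
force: [-0.3, 0.3, 0.6]
opening: 0.0801
gripper_force: 0.0
```

>>> play_rows([
  [0,0,0.5,0,0,-6.45],
  [0,0,0.5,0,0,-6.45],
  [0,0,0.5,0,0,-6.45],
  [0,0,0.5,0,0,-6.45],
  [0,0,0.5,0,0,-6.45],
  [0,0,0.5,0,0,-6.45],
  [0,0,0.5,0,0,-6.45],
  [0,0,0.5,0,0,-6.45],
  [0,0,0.5,0,0,-6.45],
  [0,0,0.5,0,0,-6.45],
  [0,0,0,0,0,0],
  [0,0,0,0,0,0],
])

```text
clock: 4.68
tool_pos: [0.4127, 0.2397, 0.1956]
orientation: [180.0, -0.0, -99.7]
force: [0.2, 0.4, -0.4]
opening: 0.0802
gripper_force: 0.0
```

```bash
cat >> look.py <<'E'
def st():
    o=get_obs(); print({k:np.round(o[k],4 if 'pos'==k[-3:] else 2).tolist() for k in('clock','joint_pos','tool_pos','orientation','force','opening','gripper_force')}); return o
def delta(tgt,yaw=None):
    o=get_obs(); R=Ro.from_euler('xyz',o['orientation'],degrees=True)
    print('shift cm',(R.inv().apply(np.array(tgt)-o['tool_pos'])*100).round(2))
    if yaw is not None:
        T=Ro.from_euler('xyz',[180,0,yaw],degrees=True); print('rotvec',(R.inv()*T).as_rotvec(degrees=True).round(2))
E
python3 - <<'E'
from look import *
st()
s=snapshot('top')
tip=pix(s,(293.7,291.6),.004); cr=pix(s,(215+298/5,225+315/5),.004)
print(tip,cr); d=(tip-cr)[:2]; print(np.linalg.norm(d),np.degrees(np.arctan2(d[1],d[0]))); print('grip',tip[:2]-.11*d/np.linalg.norm(d))
for c in ('scene','top'):
  if c=='scene': snapshot(c)
  for t in('blade_grip','blade_tip'):print(c,t,[(np.round(d['position'],3).tolist(),round(d['score'],2)) for d in spot_point(c,t)])
E
```

```text
{'clock': 4.68, 'joint_pos': [53.8443, 4.1086, -27.6831, 0.0043, -58.2267, -63.5763], 'tool_pos': [0.4127, 0.2397, 0.1956], 'orientation': [180.0, -0.02, -99.73], 'force': [0.18, 0.37, -0.36], 'opening': 0.08, 'gripper_force': 0.0}
[0.39142244 0.13248853 0.004     ] [0.3999444  0.18569552 0.004     ]
0.053885133045423514 -99.09955235869963
grip [0.40881898 0.24110418]
scene blade_grip [([0.41, 0.24, 0.044], 0.78), ([0.427, -0.172, 0.016], 0.43)]
scene blade_tip [([0.492, -0.344, 0.074], 0.72), ([0.398, 0.133, 0.003], 0.5)]
top blade_grip [([0.415, 0.242, 0.041], 0.83)]
top blade_tip [([0.391, 0.138, 0.002], 0.75)]
```

>>> play_rows([
  [0,0,1.92,0,0,0],
  [0,0,1.92,0,0,0],
  [0,0,1.92,0,0,0],
  [0,0,1.92,0,0,0],
  [0,0,1.92,0,0,0],
  [0,0,1.92,0,0,0],
  [0,0,1.92,0,0,0],
  [0,0,1.92,0,0,0],
  [0,0,0,0,0,0],
  [0,0,0,0,0,0],
])

```text
clock: 5.82
tool_pos: [0.4125, 0.2394, 0.0416]
orientation: [179.9, -0.1, -99.5]
force: [-0.4, -0.2, 1.7]
opening: 0.0794
gripper_force: 0.0
```

>>> play_rows([
  [0,0,0,0,0,0],
  [0,0,0,0,0,0],
  [0,0,0,0,0,0],
  [0,0,0,0,0,0],
  [0,0,0,0,0,0],
  [0,0,0,0,0,0],
  [0,0,0,0,0,0],
  [0,0,0,0,0,0],
  [0,0,0,0,0,0],
  [0,0,0,0,0,0],
], grip=0)

```text
clock: 6.65
tool_pos: [0.4127, 0.2398, 0.0419]
orientation: [180.0, -0.0, -99.5]
force: [-1.7, 0.1, 0.7]
opening: 0.0186
gripper_force: 0.4
```

>>> play_rows([
  [0,0,-1,0,0,0],
  [0,0,-1,0,0,0],
  [0,0,-1,0,0,0],
  [0,0,0,0,0,-7],
  [0,0,0,0,0,-7],
  [0,0,0,0,0,-7],
  [0,0,0,0,0,-7],
  [0,0,0,0,0,-7],
  [0,0,0,0,0,-7],
  [0,0,0,0,0,-7],
  [0,0,0,0,0,-7],
  [0,0,0,0,0,-7],
  [0,0,0,0,0,-7],
  [0,0,0,0,0,-7],
  [0,0,0,0,0,-7],
  [0,0,0,0,0,-7],
  [0,0,0,0,0,-7],
  [0,0,0,0,0,-7],
  [0,0,0,0,0,0],
])

```text
clock: 8.23
tool_pos: [0.4125, 0.2397, 0.0718]
orientation: [180.0, 0.0, 5.8]
force: [0.8, 0.0, -0.3]
opening: 0.0158
gripper_force: 29.9
```

```bash
python3 - <<'E'
from look import *
st()
s=save('top','t1.png'); save('scene','s1.png')
f=s['frame'][205:305,195:355]; cv2.imwrite('pics/c3.png',cv2.resize(f,None,fx=5,fy=5,interpolation=cv2.INTER_CUBIC)[:,:,::-1])
for c in('top','scene'):
  for t in('blade_grip','blade_tip'):print(c,t,[(np.round(d['position'],3).tolist(),round(d['score'],2)) for d in spot_point(c,t)])
delta((.4047,.2483,.072),6.2)
E
```

```text
{'clock': 8.23, 'joint_pos': [53.8573, 13.2009, -36.5208, -0.009, -40.3074, 41.9434], 'tool_pos': [0.4125, 0.2397, 0.0718], 'orientation': [179.98, 0.02, 5.79], 'force': [0.77, 0.02, -0.3], 'opening': 0.02, 'gripper_force': 29.95}
top blade_grip [([0.522, -0.334, 0.016], 0.41)]
top blade_tip [([0.523, 0.251, 0.026], 0.58)]
scene blade_grip [([0.408, 0.238, 0.069], 0.62)]
scene blade_tip []
shift cm [-0.71 -0.92 -0.01]
rotvec [ 0.01  0.01 -0.86]
```

View pics/c3.png

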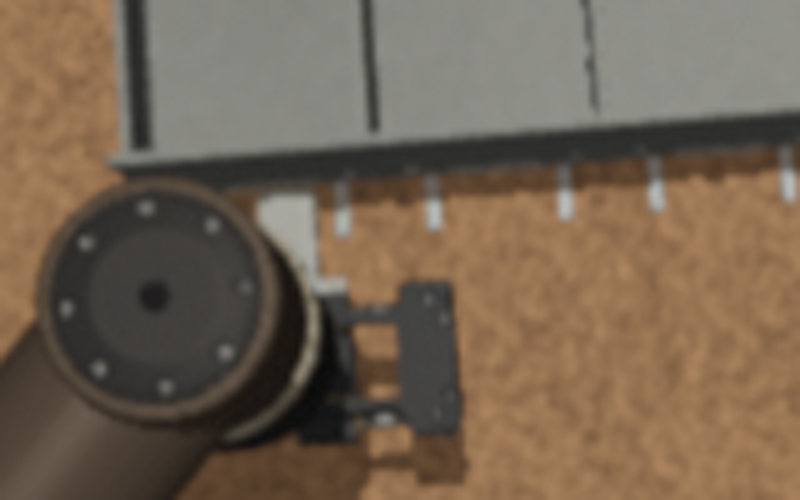

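Blade is held, with its tip at about (286,195) in the crop, facing slot 1. I'll line up and feel slot 1.

>>> play_rows([
  [-0.35,-0.46,0,0,0,-0.4],
  [-0.35,-0.46,0,0,0,0],
  [0,0,0.9,0,0,0],
  [0,0,0.9,0,0,0],
  [0,0,0.5,0,0,0],
  [0,0,0.5,0,0,0],
  [0,0,0,0,0,0],
  [0,0,0,0,0,0],
])

```text
clock: 9.2
tool_pos: [0.4047, 0.2481, 0.0433]
orientation: [180.0, 0.0, 5.9]
force: [-0.5, 0.2, -1.5]
opening: 0.0155
gripper_force: 30.0
```

>>> play_rows([
  [0.5,0,0,0,0,0],
  [0.5,0,0,0,0,0],
  [0.5,0,0,0,0,0],
  [0.4,0,0,0,0,0],
  [0.3,0,0,0,0,0],
  [0.3,0,0,0,0,0],
  [0,0,0,0,0,0],
  [0,0,0,0,0,0],
])

```text
clock: 9.87
tool_pos: [0.4298, 0.2508, 0.0439]
orientation: [180.0, 0.0, 5.8]
force: [0.0, -0.4, -0.7]
opening: 0.0159
gripper_force: 30.0
```

>>> play_rows([
  [0.25,0,0,0,0,0],
  [0.25,0,0,0,0,0],
  [0.25,0,0,0,0,0],
  [0,0,0,0,0,0],
  [0,0,0,0,0,0],
])

```text
clock: 10.28
tool_pos: [0.4373, 0.2517, 0.044]
orientation: [-180.0, -0.0, 5.9]
force: [-0.1, 0.3, -1.2]
opening: 0.016
gripper_force: 30.0
```

>>> play_rows([
  [0.2,0,0,0,0,0],
  [0.2,0,0,0,0,0],
  [0.2,0,0,0,0,0],
  [0,0,0,0,0,0],
  [0,0,0,0,0,0],
])

```text
clock: 10.7
tool_pos: [0.4395, 0.2502, 0.0432]
orientation: [179.8, 0.4, 5.8]
force: [-18.5, 1.2, 8.1]
opening: 0.0158
gripper_force: 30.0
```

Slot 1 is blocked at about 19 mm. Next is slot 2.

>>> play_rows([
  [-1,0,0,0,0,0],
  [-1,0,0,0,0,0],
  [-1,0,0,0,0,0],
  [-1,0,-0.5,0,0,-0.3],
  [0,0,0,0,0,0],
  [0,0,0,0,0,0],
])

```text
clock: 11.2
tool_pos: [0.403, 0.2486, 0.0497]
orientation: [-179.9, -0.1, 6.3]
force: [-0.1, 0.3, -1.1]
opening: 0.0158
gripper_force: 30.0
```

```bash
python3 - <<'E'
from look import *
st(); delta((.417,.124,.0485),6.2)
E
```

```text
{'clock': 11.2, 'joint_pos': [55.5677, 14.9196, -38.3165, 0.0177, -36.6807, 40.6738], 'tool_pos': [0.403, 0.2486, 0.0497], 'orientation': [-179.94, -0.06, 6.26], 'force': [-0.09, 0.27, -1.07], 'opening': 0.02, 'gripper_force': 29.97}
shift cm [ 0.03 12.54  0.11]
rotvec [-0.06 -0.06  0.06]
```

>>> play_rows([
  [0,2.5,0,0,0,0],
  [0,2.5,0,0,0,0],
  [0,2.5,0,0,0,0],
  [0,2.5,0,0,0,0],
  [0,2.5,0,0,0,0],
  [0,0,0.5,0,0,0],
  [0,0,0,0,0,0],
  [0,0,0,0,0,0],
])

```text
clock: 11.87
tool_pos: [0.4173, 0.1241, 0.0441]
orientation: [-180.0, -0.0, 6.1]
force: [0.2, -0.1, -0.4]
opening: 0.0158
gripper_force: 30.0
```

>>> play_rows([
  [0.5,0,0,0,0,0],
  [0.5,0,0,0,0,0],
  [0.5,0,0,0,0,0],
  [0.4,0,0,0,0,0],
  [0.3,0,0,0,0,0],
  [0.3,0,0,0,0,0],
  [0,0,0,0,0,0],
  [0,0,0,0,0,0],
])

```text
clock: 12.53
tool_pos: [0.4416, 0.1265, 0.0438]
orientation: [180.0, 0.0, 6.2]
force: [-0.2, -0.2, -1.0]
opening: 0.0157
gripper_force: 30.0
```

>>> play_rows([
  [0.25,0,0,0,0,0],
  [0.25,0,0,0,0,0],
  [0,0,0,0,0,0],
  [0,0,0,0,0,0],
])

```text
clock: 12.87
tool_pos: [0.4467, 0.1272, 0.044]
orientation: [-180.0, -0.0, 6.2]
force: [-0.0, 0.1, -1.3]
opening: 0.016
gripper_force: 30.0
```

>>> play_rows([
  [0.2,0,0,0,0,0],
  [0.2,0,0,0,0,0],
  [0.2,0,0,0,0,0],
  [0,0,0,0,0,0],
  [0,0,0,0,0,0],
])

```text
clock: 13.28
tool_pos: [0.4522, 0.1275, 0.0437]
orientation: [180.0, 0.0, 6.2]
force: [-2.3, 0.2, -1.7]
opening: 0.0158
gripper_force: 30.0
```

>>> play_rows([
  [0.2,0,0,0,0,0],
  [0.2,0,0,0,0,0],
  [0,0,0,0,0,0],
  [0,0,0,0,0,0],
])

```text
clock: 13.62
tool_pos: [0.4528, 0.1263, 0.0431]
orientation: [179.9, 0.4, 6.1]
force: [-17.3, 1.8, 7.6]
opening: 0.0158
gripper_force: 30.0
```

Slot 2 is blocked too. Now slot 3.

>>> play_rows([
  [-1,0,0,0,0,0],
  [-1,0,0,0,0,0],
  [-1,0,0,0,0,0],
  [-0.8,0,-0.5,0,0,0],
  [0,0,0,0,0,0],
  [0,0,0,0,0,0],
])

```text
clock: 14.12
tool_pos: [0.4189, 0.1246, 0.0497]
orientation: [-179.9, -0.1, 6.2]
force: [0.3, -0.2, -1.5]
opening: 0.0158
gripper_force: 30.0
```

```bash
python3 - <<'E'
from look import *
st(); delta((.431,-.001,.0485),6.2)
E
```

```text
{'clock': 14.12, 'joint_pos': [42.6053, 11.939, -42.8257, 0.0193, -35.1304, 53.6154], 'tool_pos': [0.4189, 0.1246, 0.0497], 'orientation': [-179.95, -0.09, 6.24], 'force': [0.33, -0.19, -1.5], 'opening': 0.02, 'gripper_force': 29.95}
shift cm [-0.16 12.61  0.11]
rotvec [-0.05 -0.09  0.04]
```

>>> play_rows([
  [0,2.5,0,0,0,0],
  [0,2.5,0,0,0,0],
  [0,2.5,0,0,0,0],
  [0,2.5,0,0,0,0],
  [0,2.5,0,0,0,0],
  [0,0.1,0.5,0,0,0],
  [0,0,0,0,0,0],
  [0,0,0,0,0,0],
])

```text
clock: 14.78
tool_pos: [0.4327, -0.0012, 0.0439]
orientation: [180.0, -0.0, 6.1]
force: [-0.5, 0.8, -1.3]
opening: 0.016
gripper_force: 30.0
```

>>> play_rows([
  [0.5,0,0,0,0,0],
  [0.5,0,0,0,0,0],
  [0.5,0,0,0,0,0],
  [0.4,0,0,0,0,0],
  [0.3,0,0,0,0,0],
  [0.3,0,0,0,0,0],
  [0.3,0,0,0,0,0],
  [0.3,0,0,0,0,0],
  [0.3,0,0,0,0,0],
  [0,0,0,0,0,0],
  [0,0,0,0,0,0],
])

```text
clock: 15.7
tool_pos: [0.4662, 0.0025, 0.0439]
orientation: [180.0, 0.0, 6.2]
force: [0.0, 0.8, -1.4]
opening: 0.0161
gripper_force: 30.0
```

>>> play_rows([
  [0.2,0,0,0,0,0],
  [0.2,0,0,0,0,0],
  [0.2,0,0,0,0,0],
  [0,0,0,0,0,0],
  [0,0,0,0,0,0],
])

```text
clock: 16.12
tool_pos: [0.4722, 0.0032, 0.044]
orientation: [-180.0, -0.0, 6.2]
force: [-0.3, 0.1, -1.9]
opening: 0.0156
gripper_force: 30.0
```

>>> play_rows([
  [0.4,0,0,0,0,0],
  [0.4,0,0,0,0,0],
  [0.4,0,0,0,0,0],
  [0.4,0,0,0,0,0],
  [0,0,0,0,0,0],
  [0,0,0,0,0,0],
])

```text
clock: 16.62
tool_pos: [0.4882, 0.0049, 0.0438]
orientation: [180.0, 0.0, 6.2]
force: [-0.5, -1.5, -1.7]
opening: 0.0159
gripper_force: 30.0
```

>>> play_rows([
  [0.2,0,0.1,0,0,0],
  [0.2,0,0.05,0,0,0],
  [0.2,0,0,0,0,0],
  [0,0,0,0,0,0],
  [0,0,0,0,0,0],
])

```text
clock: 17.03
tool_pos: [0.4936, 0.0052, 0.0429]
orientation: [180.0, 0.0, 6.2]
force: [-3.0, -0.8, 7.6]
opening: 0.0156
gripper_force: 30.0
```

>>> play_rows([
  [0.15,0,0,0,0,0],
  [0.15,0,0,0,0,0],
  [0.15,0,0,0,0,0],
  [0,0,0,0,0,0],
  [0,0,0,0,0,0],
])

```text
clock: 17.45
tool_pos: [0.4957, 0.0053, 0.0428]
orientation: [180.0, 0.3, 6.2]
force: [-12.8, 2.0, 17.7]
opening: 0.0163
gripper_force: 30.0
```

>>> play_rows([
  [0.15,0,-0.05,0,0,0],
  [0.1,0,-0.05,0,0,0],
  [0,0,0,0,0,0],
  [0,0,0,0,0,0],
])

```text
clock: 17.78
tool_pos: [0.4959, 0.0052, 0.0429]
orientation: [180.0, 0.5, 6.1]
force: [-17.9, 5.4, 14.7]
opening: 0.0159
gripper_force: 30.0
```

>>> play_rows([
  [0,0,0,0,0,0],
  [0,0,0,0,0,0],
  [0,0,0,0,0,0],
  [0,0,0,0,0,0],
  [0,0,0,0,0,0],
  [0,0,0,0,0,0],
], grip=6.0)

```text
clock: 18.28
tool_pos: [0.5011, 0.0062, 0.0434]
orientation: [180.0, -0.0, 6.2]
force: [0.5, -0.5, 0.2]
opening: 0.05
gripper_force: 0.0
```

>>> play_rows([
  [0,0,-2,0,0,0],
  [0,0,-2,0,0,0],
  [0,0,-4,0,0,0],
  [0,0,-4,0,0,0],
  [0,0,-4,0,0,0],
  [0,0,-4,0,0,0],
  [0,4,0,0,0,0],
  [0,4,0,0,0,0],
  [0,4,0,0,0,0],
  [0,4,0,0,0,0],
  [0,0,0,0,0,0],
])

```text
clock: 19.2
tool_pos: [0.518, -0.158, 0.2432]
orientation: [179.9, 0.0, 5.9]
force: [0.1, 0.6, 0.5]
opening: 0.06
gripper_force: 0.0
```

```bash
python3 - <<'E'
from look import *
st()
s=save('top','t2.png'); save('scene','s2.png')
a=cv2.resize(s['frame'][180:300,280:500],(800,436),interpolation=cv2.INTER_CUBIC)
cv2.imwrite('pics/c4.png',a[:,:,::-1])
for c in('top','scene'):
  for t in('blade_grip','blade_tip','tray_1_grip','slot'):print(c,t,[(np.round(d['position'],3).tolist(),round(d['score'],2)) for d in spot_point(c,t)])
E
```

```text
{'clock': 19.2, 'joint_pos': [3.8183, 8.0984, -16.4197, 0.0643, -65.5249, 92.0896], 'tool_pos': [0.518, -0.158, 0.2432], 'orientation': [179.94, 0.05, 5.93], 'force': [0.06, 0.59, 0.45], 'opening': 0.06, 'gripper_force': 0.0}
top blade_grip []
top blade_tip [([0.604, 0.267, 0.041], 0.72)]
top tray_1_grip [([0.446, -0.175, 0.074], 0.69)]
top slot [([0.53, 0.259, 0.003], 0.62), ([0.539, 0.136, -0.006], 0.6)]
scene blade_grip []
scene blade_tip [([0.472, -0.199, 0.015], 0.73)]
scene tray_1_grip [([0.446, -0.176, 0.07], 0.74)]
scene slot []
```

View pics/c4.png

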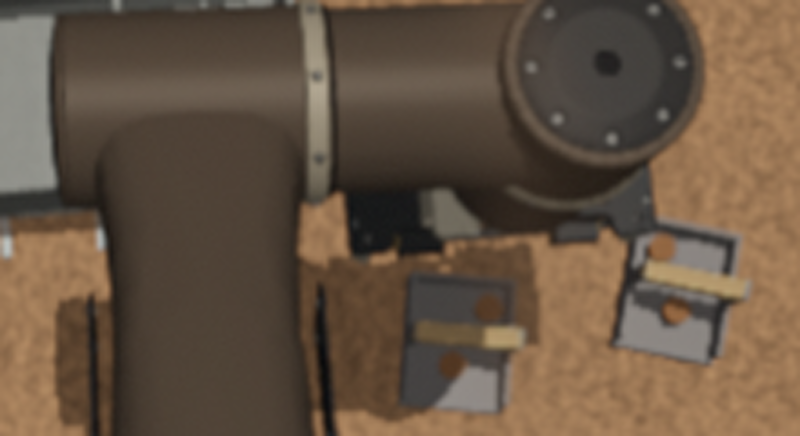

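```bash
cat > kin.py <<'E'
import numpy as np
from scipy.optimize import least_squares
from scipy.spatial.transform import Rotation as Ro
D=[([-57.518,20.591,.632,-.019,-70.136,-16.508],(.186,-.648,.245),-164.03),([53.8443,4.1086,-27.6831,.0043,-58.2267,-63.5763],(.4127,.2397,.1956),-99.73),
([53.8573,13.2009,-36.5208,-.009,-40.3074,41.9434],(.4125,.2397,.0718),5.79),([55.5677,14.9196,-38.3165,.0177,-36.6807,40.6738],(.403,.2486,.0497),6.26),
([42.6053,11.939,-42.8257,.0193,-35.1304,53.6154],(.4189,.1246,.0497),6.24),([3.8183,8.0984,-16.4197,.0643,-65.5249,92.0896],(.518,-.158,.2432),5.93)]
lo=np.array([-176.03,-82.01,-58.28,-173.87,-174.79,-173.66]);hi=np.array([176.03,121.73,71.71,95.51,-.11,173.66])
e=lambda a,t:Ro.from_euler(a,t,degrees=True)
def fk(q,p,full=False):
    d1,L2,L3,off,t=p
    R1=e('z',q[0]); s=np.array([0,0,d1])
    Ru=R1*e('y',q[1]); el=s+Ru.apply([0,0,L2])
    Rf=R1*e('y',q[1]-q[2])*e('x',S4*q[3]); w=el+Rf.apply([L3,0,0])
    Rw=Rf*e('y',-q[4]); wo=w+Rw.apply([0,off,0])
    # tool z = Rw x ; tool frame before j6
    Rt=Rw*Ro.from_matrix(np.array([[0,0,1],[0,-1,0],[1,0,0]],float))*e('z',S6*q[5]+K6)
    x=wo+Rw.apply([t,0,0])
    return (x,Rt,el,w,wo) if full else (x,Rt)
S4=-1;S6=-1;K6=0
def fit():
    f=lambda p:np.concatenate([fk(q,p)[0]-np.array(x) for q,x,_ in D])
    r=least_squares(f,[.3,.4,.4,-.19,.25]); return r.x,np.abs(r.fun).max()
E
python3 - <<'E'
from kin import *
p,r=fit(); print(p,r)
for q,x,y in D: print(y,fk(q,p)[1].as_euler('xyz',degrees=True).round(1))
E
```

```text
[ 0.28244316  0.6006709   0.46381433 -0.19166781  0.44157691] 0.00039833912935538507
-164.03 [ 1.8e+02  1.0e-01 -7.4e+01]
-99.73 [180.    0.   -9.7]
5.79 [-180.     0.    95.8]
6.26 [ 1.799e+02 -1.000e-01  9.630e+01]
6.24 [ 1.799e+02 -1.000e-01  9.620e+01]
5.93 [-1.80e+02  1.00e-01  9.59e+01]
```

>>> play_rows([
  [0,0,0,7,0,0],
  [0,0,0,7,0,0],
  [0,0,0,7,0,0],
  [0,0,0,7,0,0],
  [0,0,0,0,0,0],
  [0,0,0,0,0,0],
])

```text
clock: 20.2
tool_pos: [0.5182, -0.1545, 0.242]
orientation: [-152.0, 0.1, 6.0]
force: [0.1, -0.2, 0.2]
opening: 0.0597
gripper_force: 0.0
```

```bash
python3 -c "
from look import *;st()"
```

```text
{'clock': 20.2, 'joint_pos': [-15.0018, 17.5601, 0.9393, -26.079, -84.8645, 115.9757], 'tool_pos': [0.5182, -0.1545, 0.242], 'orientation': [-151.98, 0.13, 5.98], 'force': [0.14, -0.22, 0.22], 'opening': 0.06, 'gripper_force': 0.0}
```

>>> play_rows([
  [0,0,0,-7,0,0],
  [0,0,0,-7,0,0],
  [0,0,0,-7,0,0],
  [0,0,0,-7,0,0],
  [0,0,0,0,7,0],
  [0,0,0,0,7,0],
  [0,0,0,0,7,0],
  [0,0,0,0,0,0],
  [0,0,0,0,0,0],
])

```text
clock: 20.95
tool_pos: [0.5165, -0.1515, 0.2447]
orientation: [179.9, -21.2, 6.4]
force: [0.6, -0.8, 1.7]
opening: 0.0599
gripper_force: 0.0
```

```bash
python3 -c "
from look import *;st()"
```

```text
{'clock': 20.95, 'joint_pos': [3.9435, -3.1176, -30.9326, -1.2478, -41.0471, 93.2028], 'tool_pos': [0.5165, -0.1515, 0.2447], 'orientation': [179.94, -21.16, 6.37], 'force': [0.62, -0.8, 1.65], 'opening': 0.06, 'gripper_force': 0.0}
```

>>> play_rows([
  [0,0,0,0,-7,0],
  [0,0,0,0,-7,0],
  [0,0,0,0,-7,0],
  [0,0,0,0,0,0],
])

```text
clock: 21.28
tool_pos: [0.5216, -0.152, 0.243]
orientation: [179.9, 0.6, 6.3]
force: [1.0, 0.1, 0.0]
opening: 0.0599
gripper_force: 0.0
```

```bash
sed -i 's/K6=0/K6=90/' kin.py; cat >> kin.py <<'E'
T=[([-15.0018,17.5601,.9393,-26.079,-84.8645,115.9757],(.5182,-.1545,.242),(-151.98,.13,5.98)),([3.9435,-3.1176,-30.9326,-1.2478,-41.0471,93.2028],(.5165,-.1515,.2447),(179.94,-21.16,6.37))]
def fit2():
    def f(p):
        r=[fk(q,p)[0]-np.array(x) for q,x,_ in D]+[fk(q,p)[0]-np.array(x) for q,x,_ in T]
        r+=[(fk(q,p)[1].inv()*e('xyz',o)).as_rotvec()*.2 for q,x,o in T]
        return np.concatenate(r)
    r=least_squares(f,[.3,.6,.46,-.19,.45]); return r.x,np.abs(r.fun).max()
def ik(x,R,q0,p):
    f=lambda q:np.concatenate([fk(q,p)[0]-x,(fk(q,p)[1].inv()*R).as_rotvec()*.3])
    r=least_squares(f,q0,bounds=(lo,hi),x_scale=30.); return r.x,np.linalg.norm(r.fun)
def R_tool(alpha,tip,sgn=1):
    # tool-down with tool y horizontal along azimuth alpha*sgn, then tip tool z towards azimuth alpha by 'tip' deg
    a=np.radians(alpha); h=np.array([np.cos(a),np.sin(a),0]); th=np.radians(tip)
    z=np.sin(th)*h+np.cos(th)*np.array([0,0,-1.]); y=sgn*(np.cos(th)*h+np.sin(th)*np.array([0,0,1.])); x=np.cross(y,z)
    return Ro.from_matrix(np.array([x,y,z]).T)
E
python3 - <<'E'
import kin; from kin import *
for s in(1,-1):
    kin.S4=s; p,r=fit2(); print(s,p.round(4),r)
E
```

```text
1 [ 0.0279  0.3264  0.5218 -0.1711 -0.1028] 0.16302493023756826
-1 [ 0.1992  0.601   0.4637 -0.1917  0.3587] 0.0003732208230546319
```

```bash
cat > scan.py <<'E'
from kin import *
p,_=fit2(); np.save('p.npy',p)
bay=np.array([.6345,.021]); 
for al in range(-180,180,15):
  for sg in(1,-1):
    h=np.array([np.cos(np.radians(al)),np.sin(np.radians(al))])
    q=np.array([3.8,8,-16,0,-65,92.]); ok=0; mj=0
    out=[]
    for tip in range(0,100,5):
        k=min(tip,60)/60
        xy=bay-h*.06; z=.25
        qn,er=ik(np.array([*xy,z]),R_tool(al,tip,sg),q,p)
        if er>2e-3: break
        if tip: mj=max(mj,np.abs(qn-q).max())
        q=qn; ok=tip
    x,R,el,w,wo=fk(q,p,True)
    if ok>=75: print(al,sg,ok,round(mj),q.round(0),'el',el.round(2),'w',w.round(2),'wo',wo.round(2))
E
python3 scan.py
```

```text
-165 1 90 7 [  17.   74.   67.  -17. -172.  -17.] el [0.55 0.17 0.36] w [0.99 0.31 0.3 ] wo [1.04 0.13 0.25]
-150 1 95 6 [  23.   72.   44.   17. -156.   15.] el [0.52 0.23 0.39] w [0.9  0.39 0.17] wo [1.   0.23 0.22]
-135 1 95 5 [  29.   66.   27.   28. -143.   21.] el [0.48 0.26 0.44] w [0.8  0.44 0.15] wo [0.93 0.32 0.22]
-120 1 95 4 [  34.   61.   12.   35. -131.   22.] el [0.43 0.29 0.49] w [0.69 0.47 0.15] wo [0.84 0.38 0.22]
-105 1 95 4 [  39.   55.   -4.   42. -120.   21.] el [0.38 0.31 0.55] w [0.57 0.46 0.15] wo [0.74 0.42 0.22]
-90 1 95 5 [  44.   49.  -19.   50. -110.   17.] el [0.33 0.31 0.59] w [0.45 0.43 0.16] wo [0.63 0.44 0.22]
-75 1 95 5 [  47.   43.  -35.   59. -101.   10.] el [0.28 0.3  0.64] w [0.35 0.37 0.18] wo [0.53 0.42 0.22]
-75 -1 95 5 [  47.   43.  -35.   59. -101. -170.] el [0.28 0.3  0.64] w [0.35 0.37 0.18] wo [0.53 0.42 0.22]
-60 1 95 6 [ 48.  38. -50.  73. -96.   2.] el [0.25 0.27 0.67] w [0.26 0.29 0.21] wo [0.43 0.38 0.22]
-60 -1 85 6 [  48.   32.  -49.   71.  -88. -171.] el [0.21 0.24 0.71] w [0.26 0.29 0.25] wo [0.43 0.38 0.28]
30 -1 95 14 [ -44. 
[... 1021 characters left out ...]
22]
135 1 95 6 [ -16.   63.   55.  -86. -151.  -83.] el [ 0.52 -0.14  0.47] w [ 0.96 -0.27  0.41] wo [ 0.93 -0.27  0.22]
135 -1 95 6 [ -16.   63.   55.  -86. -151.   97.] el [ 0.52 -0.14  0.47] w [ 0.96 -0.27  0.41] wo [ 0.93 -0.27  0.22]
150 1 95 10 [ -12.   68.   66. -100. -162.  -98.] el [ 0.54 -0.12  0.43] w [ 1.   -0.22  0.41] wo [ 1.   -0.19  0.22]
150 -1 95 10 [ -12.   68.   66. -100. -162.   82.] el [ 0.54 -0.12  0.43] w [ 1.   -0.22  0.41] wo [ 1.   -0.19  0.22]
165 1 75 11 [   1.   65.   72.  -60. -163.  -63.] el [0.54 0.01 0.45] w [1.   0.01 0.51] wo [ 1.03 -0.08  0.34]
165 -1 75 11 [   1.   65.   72.  -60. -163.  117.] el [0.54 0.01 0.45] w [1.   0.01 0.51] wo [ 1.03 -0.08  0.34]
```

```bash
python3 - <<'E'
from look import *
s=snapshot('top')
P=lambda u,v,z:pix(s,(380+u/5,190+v/5),z)
for n,c,b,fr in [('A',(222,121),((150,105),(295,110)),((128,232),(268,238))),('B',(144,411),((68,395),(220,405)),((48,508),(188,517))),('C',(458,336),((386,314),(532,336)),((343,427),(476,450)))]:
    w=P(*c,.084)
    ang=[]
    for (l,r),z in((b,.086),(fr,.01)):
        d=P(*l,z)-P(*r,z); ang.append(np.degrees(np.arctan2(d[1],d[0]))-90)
    print(n,w.round(4),np.round(ang,1), 'frontmid',((P(*fr[0],.01)+P(*fr[1],.01))/2).round(4))
st()
E
```

```text
A [ 0.603  -0.2164  0.084 ] [-0.3 -1. ] frontmid [ 0.5522 -0.2152  0.01  ]
B [ 0.4453 -0.1748  0.084 ] [-2.5 -2.5] frontmid [ 0.3958 -0.1713  0.01  ]
C [ 0.4893 -0.3447  0.084 ] [-7.1 -8.5] frontmid [ 0.4403 -0.3352  0.01  ]
{'clock': 21.33, 'joint_pos': [4.5112, 8.3269, -16.2454, 0.0935, -65.6516, 91.7545], 'tool_pos': [0.521, -0.1518, 0.2425], 'orientation': [179.92, 0.23, 6.3], 'force': [-0.69, -0.07, 0.02], 'opening': 0.06, 'gripper_force': 0.0}
```

>>> play_rows([
  [0,0,0,0,0,7],
  [0,0,0,0,0,7],
  [0,0,0,0,0,7],
  [0,0,0,0,0,7],
  [0,0,0,0,0,7],
  [0,0,0,0,0,7],
  [0,0,0,0,0,7],
  [0,0,0,0,0,7],
  [0,0,0,0,0,7],
  [0,0,0,0,0,7],
  [0,0,0,0,0,7],
  [0,0,0,0,0,7],
  [0,0,0,0,0,7],
  [0,0,0,0,0,7],
  [1.3,3.7,0,0,0,0.8],
  [1.3,3.7,0,0,0,0],
  [0,0,0,0,0,0],
  [0,0,0,0,0,0],
], grip=4.5)

```text
clock: 22.83
tool_pos: [0.4421, -0.1761, 0.2446]
orientation: [-179.8, -0.0, -92.6]
force: [0.9, -0.7, -0.2]
opening: 0.0452
gripper_force: 0.0
```

```bash
python3 - <<'E'
from look import *
st(); delta((.4453,-.1748,.075),-92.5)
s=save('top','t3.png')
for c in ('top','scene'):
  if c=='scene': snapshot(c)
  for t in('blade_grip','blade_tip','tray_1_grip','slot'):print(c,t,[(np.round(d['position'],3).tolist(),round(d['score'],2)) for d in spot_point(c,t)])
E
```

```text
{'clock': 22.83, 'joint_pos': [2.0846, 1.3711, -23.7397, 0.0405, -64.6992, -4.7248], 'tool_pos': [0.4421, -0.1761, 0.2446], 'orientation': [-179.81, -0.02, -92.62], 'force': [0.9, -0.7, -0.18], 'opening': 0.05, 'gripper_force': 0.0}
shift cm [-0.15 -0.25 16.96]
rotvec [-0.19 -0.02 -0.12]
top blade_grip [([0.762, -0.113, -0.002], 0.7)]
top blade_tip []
top tray_1_grip [([0.449, -0.178, 0.076], 0.7)]
top slot [([0.542, 0.138, -0.005], 0.79), ([0.529, 0.26, 0.004], 0.76)]
scene blade_grip [([0.59, -0.215, 0.012], 0.21), ([0.448, -0.175, 0.071], 0.15)]
scene blade_tip []
scene tray_1_grip [([0.443, -0.178, 0.072], 0.6)]
scene slot []
```

>>> play_rows([
  [-0.15,-0.25,2.1,0,0,0],
  [0,0,2.1,0,0,0],
  [0,0,2.1,0,0,0],
  [0,0,2.1,0,0,0],
  [0,0,2.1,0,0,0],
  [0,0,2.1,0,0,0],
  [0,0,2.1,0,0,0],
  [0,0,2.2,0,0,0],
  [0,0,0,0,0,0],
  [0,0,0,0,0,0],
])

```text
clock: 24.17
tool_pos: [0.4452, -0.1746, 0.0738]
orientation: [179.8, -0.0, -92.6]
force: [0.6, 0.7, 0.2]
opening: 0.0449
gripper_force: 0.0
```

```bash
python3 - <<'E'
from look import *
st()
f=save('top','t4.png')['frame'][200:300,290:450]
cv2.imwrite('pics/c5.png',cv2.resize(f,None,fx=5,fy=5,interpolation=cv2.INTER_CUBIC)[:,:,::-1])
E
```

```text
{'clock': 24.17, 'joint_pos': [2.2371, 13.168, -36.1821, 0.0149, -40.823, -4.8638], 'tool_pos': [0.4452, -0.1746, 0.0738], 'orientation': [179.83, -0.02, -92.62], 'force': [0.64, 0.69, 0.21], 'opening': 0.04, 'gripper_force': 0.0}
```

View pics/c5.png

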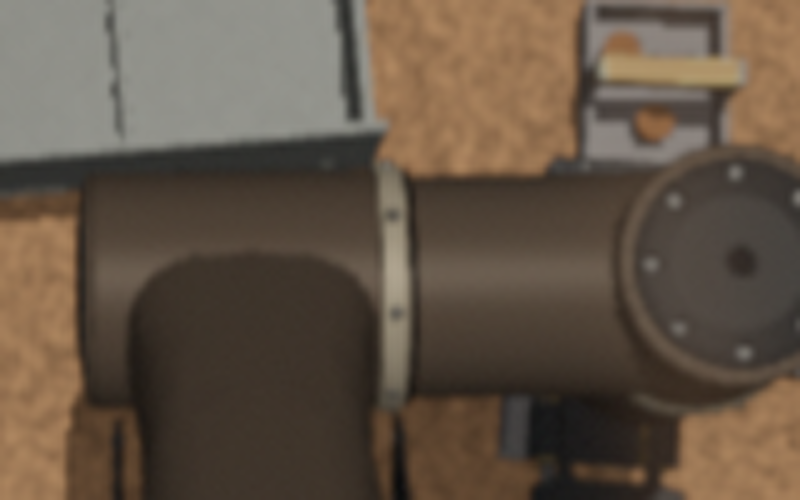

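>>> play_rows([
  [0,0,0,0,0,0],
  [0,0,0,0,0,0],
  [0,0,0,0,0,0],
  [0,0,0,0,0,0],
  [0,0,0,0,0,0],
  [0,0,0,0,0,0],
  [0,0,0,0,0,0],
  [0,0,0,0,0,0],
], grip=0)

```text
clock: 24.88
tool_pos: [0.4461, -0.1745, 0.0749]
orientation: [-180.0, -0.0, -92.6]
force: [-0.5, 0.7, 6.0]
opening: 0.0137
gripper_force: 30.0
```

>>> play_rows([
  [0,0,-1,0,0,0],
  [0,0,-2,0,0,0],
  [0,0,-3,0,0,0],
  [0,0,-3,0,0,0],
  [0,0,-3,0,0,0],
  [0,0,-3,0,0,0],
  [0,0,-2,0,0,0],
  [0,0,-1,0,0,0],
  [2,0,0,0,0,0],
  [3,0,0,0,0,0],
  [3,0,0,0,0,0],
  [3,0,0,0,0,0],
  [3,0,0,0,0,0],
  [2,0,0,0,0,0],
  [0,0,0,0,0,0],
  [0,0,0,0,0,0],
])

```text
clock: 26.22
tool_pos: [0.4374, -0.3349, 0.2524]
orientation: [179.8, 0.1, -92.8]
force: [0.1, -0.2, -1.4]
opening: 0.014
gripper_force: 30.0
```

```bash
python3 - <<'E'
from look import *
st()
f=save('top','t5.png')['frame'][200:300,290:450]
cv2.imwrite('pics/c6.png',cv2.resize(f,None,fx=5,fy=5,interpolation=cv2.INTER_CUBIC)[:,:,::-1])
for c in ('top','scene'):
  if c=='scene': save(c,'s5.png')
  for t in('blade_grip','blade_tip','tray_1_grip'):print(c,t,[(np.round(d['position'],3).tolist(),round(d['score'],2)) for d in spot_point(c,t)])
E
```

```text
{'clock': 26.22, 'joint_pos': [-17.0936, 8.7355, -14.3605, -0.0414, -67.1045, 14.3375], 'tool_pos': [0.4374, -0.3349, 0.2524], 'orientation': [179.82, 0.09, -92.77], 'force': [0.11, -0.18, -1.37], 'opening': 0.01, 'gripper_force': 29.96}
top blade_grip [([0.494, 0.006, 0.042], 0.84)]
top blade_tip []
top tray_1_grip []
scene blade_grip [([0.587, -0.214, 0.014], 0.43)]
scene blade_tip [([0.461, -0.355, 0.193], 0.27)]
scene tray_1_grip [([0.437, -0.338, 0.25], 0.61), ([0.618, 0.144, 0.044], 0.49)]
```

View pics/c6.png

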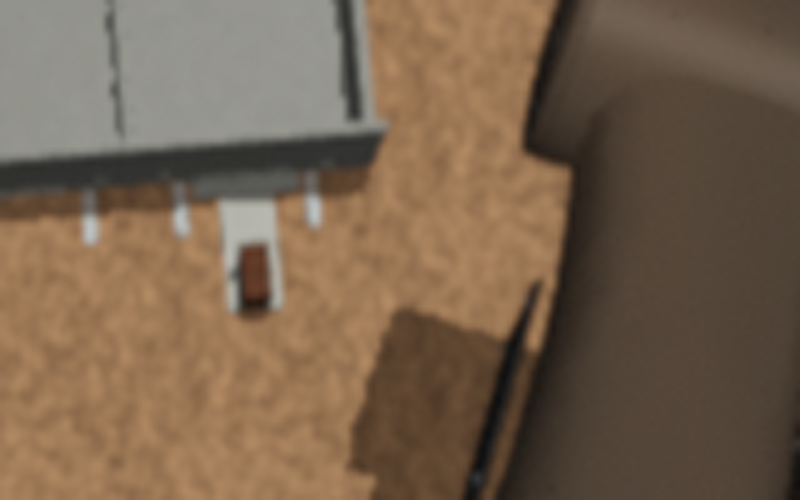

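The crop shows the blade's cross-piece flush against the face at slot 3 (245,183). Now rotate and stage the first tray for pouring.

>>> play_rows([
  [0,0,0,0,0,-4],
  [0,0,0,0,0,-7],
  [0,0,0,0,0,-7],
  [0,0,0,0,0,-7],
  [0,0,0,0,0,-7],
  [0,0,0,0,0,-7],
  [0,0,0,0,0,-7],
  [0,0,0,0,0,-7],
  [0,0,0,0,0,-7],
  [0,0,0,0,0,-7],
  [0,0,0,0,0,-7],
  [0,0,0,0,0,-7],
  [0,0,0,0,0,-7],
  [0,0,0,0,0,-7],
  [0,0,0,0,0,-4],
  [0,0,0,0,0,0],
])

```text
clock: 27.95
tool_pos: [0.4386, -0.334, 0.2547]
orientation: [180.0, -0.0, 6.6]
force: [-0.2, 0.1, -2.0]
opening: 0.0139
gripper_force: 30.0
```

>>> play_rows([
  [0.5,-0.6,0,0,0,0],
  [1,-1.2,0,0,0,0],
  [1.5,-1.7,0,0,0,0],
  [2.2,-2.5,0,0,0,0],
  [2.6,-3,0,0,0,0],
  [2.6,-3,0,0,0,0],
  [2.6,-3,0,0,0,0],
  [2.6,-3,0,0,0,0],
  [2.6,-3,0,0,0,0],
  [2.2,-2.5,0,0,0,0],
  [1.5,-1.8,0,0,0,0],
  [1,-1.2,0,0,0,0],
  [0.5,-0.7,0,0,0,0],
  [0,0,0,0,0,0],
  [0,0,0,0,0,0],
])

```text
clock: 29.2
tool_pos: [0.6404, -0.0382, 0.2543]
orientation: [180.0, 0.0, 6.3]
force: [-0.5, -0.3, -2.5]
opening: 0.0137
gripper_force: 30.0
```

```bash
python3 - <<'E'
from look import *
st(); delta((.641,-.0386,.255),6.2)
E
```

```text
{'clock': 29.2, 'joint_pos': [13.9843, 17.1523, -3.0809, 0.0007, -69.806, 82.3539], 'tool_pos': [0.6404, -0.0382, 0.2543], 'orientation': [179.99, 0.04, 6.34], 'force': [-0.5, -0.34, -2.53], 'opening': 0.01, 'gripper_force': 29.96}
shift cm [ 0.06  0.05 -0.07]
rotvec [0.01 0.04 0.14]
```

>>> play_rows([
  [0,0,0,4,0,0],
  [0,0,0,7,0,0],
  [0,0,0,7,0,0],
  [0,0,0,7,0,0],
  [0,0,0,7,0,0],
  [0,0,0,7,0,0],
  [0,0,0,7,0,0],
  [0,0,0,7,0,0],
  [0,0,0,7,0,0],
  [0,0,0,7,0,0],
  [0,0,0,7,0,0],
  [0,0,0,7,0,0],
  [0,0,0,7,0,0],
  [0,0,0,4,0,0],
  [0,0,0,0,0,0],
  [0,0,0,0,0,0],
  [0,0,0,0,0,0],
  [0,0,0,0,0,0],
])

```text
clock: 30.7
tool_pos: [0.641, -0.0381, 0.2564]
orientation: [-88.3, -0.2, 6.4]
force: [0.0, 0.4, -2.0]
opening: 0.0139
gripper_force: 30.0
```

```bash
python3 - <<'E'
from look import *
st(); s=save('scene','s6.png')
a=save('top','t6.png')['frame'][150:310,280:480]; b=s['frame'][130:370,110:430]
v=np.hstack([cv2.resize(a,(400,320)),cv2.resize(b,(427,320))])
cv2.imwrite('pics/c7.png',cv2.resize(v,(800,310))[:,:,::-1])
E
```

```text
{'clock': 30.7, 'joint_pos': [-26.8462, 47.1939, 22.6942, -76.5542, -120.7461, 117.8971], 'tool_pos': [0.641, -0.0381, 0.2564], 'orientation': [-88.27, -0.2, 6.4], 'force': [0.05, 0.42, -2.0], 'opening': 0.01, 'gripper_force': 29.97}
```

View pics/c7.png

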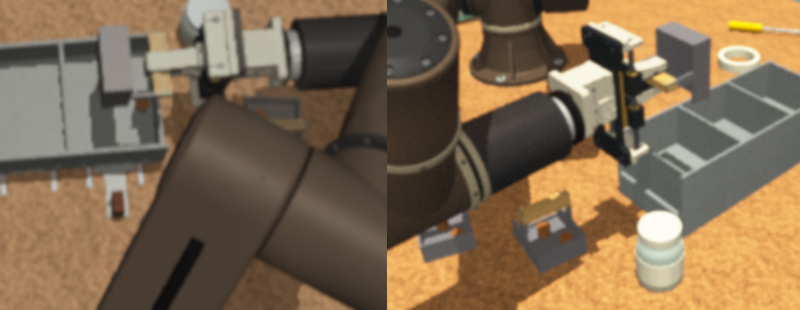

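>>> play_rows([
  [0,0,0,6,0,0],
  [0,0,0,0,0,0],
  [0,0,0,0,0,0],
  [0,0,0,-6,0,0],
  [0,0,0,-4,0,0],
  [0,0,0,-7,0,0],
  [0,0,0,-7,0,0],
  [0,0,0,-7,0,0],
  [0,0,0,-7,0,0],
  [0,0,0,-7,0,0],
  [0,0,0,-7,0,0],
  [0,0,0,-7,0,0],
  [0,0,0,-7,0,0],
  [0,0,0,-7,0,0],
  [0,0,0,-7,0,0],
  [0,0,0,-7,0,0],
  [0,0,0,-7,0,0],
  [0,0,0,-4,0,0],
  [0,0,0,0,0,0],
  [0,0,0,0,0,0],
])

```text
clock: 32.47
tool_pos: [0.6407, -0.0362, 0.2563]
orientation: [-180.0, -0.2, 6.6]
force: [0.6, -0.5, -2.1]
opening: 0.0138
gripper_force: 30.0
```

>>> play_rows([
  [-1.5,0.75,0,0,0,0],
  [-2.5,1.2,0,0,0,0],
  [-2.7,1.3,0,0,0,0],
  [-2.7,1.3,0,0,0,0],
  [-2.7,1.3,0,0,0,0],
  [-2.7,1.3,0,0,0,0],
  [-2.7,1.3,0,0,0,0],
  [-2.5,1.2,0,0,0,0],
  [-1.3,0.8,0,0,0,0],
  [0,0,0,0,0,0],
  [0,0,0,0,0,0],
])

```text
clock: 33.38
tool_pos: [0.4408, -0.1665, 0.2557]
orientation: [-180.0, -0.2, 6.2]
force: [0.1, 0.7, -2.3]
opening: 0.0138
gripper_force: 30.0
```

```bash
python3 - <<'E'
from look import *
st(); delta((.44,-.165,.0765),6.2)
s=save('scene','s7.png'); t=save('top','t7.png')
a=t['frame'][165:305,280:480]; b=s['frame'][180:360,180:440]
v=np.hstack([cv2.resize(a,(400,280)),cv2.resize(b,(400,280))])
cv2.imwrite('pics/c8.png',v[:,:,::-1])
E
```

```text
{'clock': 33.38, 'joint_pos': [3.2877, 0.438, -23.1551, -0.0441, -66.2233, 92.9707], 'tool_pos': [0.4408, -0.1665, 0.2557], 'orientation': [-179.97, -0.19, 6.24], 'force': [0.1, 0.68, -2.27], 'opening': 0.01, 'gripper_force': 29.96}
shift cm [-0.12 -0.15 17.92]
rotvec [-0.03 -0.19  0.04]
```

View pics/c8.png

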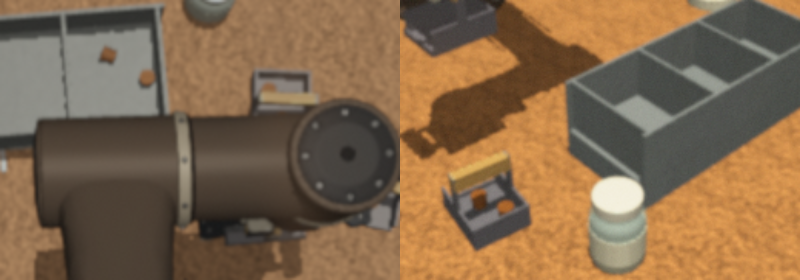

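Both feet of the first tray lie in hopper 3, at (108,54) and (147,77) in the left panel. Setting the tray down.

>>> play_rows([
  [0,0,2,0,0,0],
  [0,0,3,0,0,0],
  [0,0,3,0,0,0],
  [0,0,3,0,0,0],
  [0,0,3,0,0,0],
  [0,0,2,0,0,0],
  [0,0,1,0,0,0],
  [0,0,0.6,0,0,0],
  [0,0,0.3,0,0,0],
  [0,0,0,0,0,0],
  [0,0,0,0,0,0],
])

```text
clock: 34.4
tool_pos: [0.4419, -0.1654, 0.076]
orientation: [180.0, -0.1, 6.4]
force: [-0.1, -0.4, -1.8]
opening: 0.0141
gripper_force: 30.0
```

>>> play_rows([
  [0,0,0.1,0,0,0],
  [0,0,0,0,0,0],
  [0,0,0,0,0,0],
])

```text
clock: 34.65
tool_pos: [0.4415, -0.1655, 0.075]
orientation: [180.0, -0.1, 6.4]
force: [0.6, 0.1, 0.8]
opening: 0.0137
gripper_force: 30.0
```

>>> play_rows([
  [0,0,0,0,0,0],
  [0,0,0,0,0,0],
  [0,0,0,0,0,0],
  [0,0,0,0,0,0],
  [0,0,0,0,0,0],
  [0,0,-2,0,0,0],
  [0,0,-3,0,0,0],
  [0,0,-4,0,0,0],
  [0,0,-4,0,0,0],
  [0,0,-4,0,0,0],
  [0.54,3.66,0,0,0,0],
  [0.54,3.66,0,0,0,0],
  [0.54,3.66,0,0,0,0],
  [0.54,3.66,0,0,0,0],
  [0.54,3.66,0,0,0,0],
  [0,0,0,0,0,0],
], grip=4.5)

```text
clock: 35.98
tool_pos: [0.4886, -0.3493, 0.2431]
orientation: [180.0, 0.1, 6.2]
force: [0.7, 0.0, 0.7]
opening: 0.0451
gripper_force: 0.0
```

>>> play_rows([
  [0,0,0,0,0,7],
  [0,0,0,0,0,7],
  [0,0,0,0,0,7],
  [0,0,0,0,0,7],
  [0,0,0,0,0,7],
  [0,0,0,0,0,7],
  [0,0,0,0,0,7],
  [0,0,0,0,0,7],
  [0,0,0,0,0,7],
  [0,0,0,0,0,7],
  [0,0,0,0,0,7],
  [0,0,0,0,0,7],
  [0,0,0,0,0,7],
  [0,0,0,0,0,7],
  [0,0,0,0,0,6.2],
  [0,0,0,0,0,0],
  [0,0,0,0,0,0],
])

```text
clock: 37.4
tool_pos: [0.4877, -0.3444, 0.2443]
orientation: [180.0, 0.0, -97.6]
force: [0.9, -0.7, -0.6]
opening: 0.0449
gripper_force: 0.0
```

```bash
python3 - <<'E'
from look import *
st(); delta((.4893,-.3447,.075),-97.8)
for c in ('top','scene'):
  save(c,c[0]+'8.png')
  for t in('tray_1_grip','blade_grip'):print(c,t,[(np.round(d['position'],3).tolist(),round(d['score'],2)) for d in spot_point(c,t)])
E
```

```text
{'clock': 37.4, 'joint_pos': [-16.4874, 13.326, -9.6361, -0.0037, -67.0608, 8.8591], 'tool_pos': [0.4877, -0.3444, 0.2443], 'orientation': [179.98, 0.01, -97.63], 'force': [0.86, -0.69, -0.62], 'opening': 0.04, 'gripper_force': 0.0}
shift cm [ 0.02 -0.17 16.93]
rotvec [0.02 0.01 0.17]
top tray_1_grip [([0.621, 0.148, -0.004], 0.57), ([0.446, -0.166, 0.073], 0.44)]
top blade_grip []
scene tray_1_grip [([0.44, -0.167, 0.072], 0.77)]
scene blade_grip [([0.588, -0.217, 0.013], 0.36)]
```

>>> play_rows([
  [0,-0.17,2.1,0,0,0],
  [0,0,2.1,0,0,0],
  [0,0,2.1,0,0,0],
  [0,0,2.1,0,0,0],
  [0,0,2.1,0,0,0],
  [0,0,2.1,0,0,0],
  [0,0,2.1,0,0,0],
  [0,0,2.2,0,0,0],
  [0,0,0,0,0,0],
  [0,0,0,0,0,0],
])

```text
clock: 38.53
tool_pos: [0.4889, -0.3446, 0.0748]
orientation: [179.8, 0.0, -97.8]
force: [0.7, 1.0, -0.1]
opening: 0.0448
gripper_force: 0.0
```

>>> play_rows([
  [0,0,0,0,0,0],
  [0,0,0,0,0,0],
  [0,0,0,0,0,0],
  [0,0,0,0,0,0],
  [0,0,0,0,0,0],
  [0,0,0,0,0,0],
  [0,0,0,0,0,0],
  [0,0,0,0,0,0],
], grip=0)

```text
clock: 39.2
tool_pos: [0.49, -0.3448, 0.0762]
orientation: [-179.9, -0.0, -97.8]
force: [-1.3, 0.5, 5.8]
opening: 0.0138
gripper_force: 29.8
```

>>> play_rows([
  [0,0,-1,0,0,0],
  [0,0,-2,0,0,0],
  [0,0,-3,0,0,0],
  [0,0,-3,0,0,0],
  [0,0,-3,0,0,0],
  [0,0,-3,0,0,0],
  [0,0,-2,0,0,0],
  [0,0,-1,0,0,0],
  [0,0,0,0,0,0],
  [0,0,0,0,0,0],
])

```text
clock: 40.03
tool_pos: [0.4891, -0.3443, 0.2547]
orientation: [180.0, 0.0, -97.8]
force: [0.4, -0.8, -1.7]
opening: 0.0135
gripper_force: 29.8
```

>>> play_rows([
  [0,0,0,0,0,-3],
  [0,0,0,0,0,-7],
  [0,0,0,0,0,-7],
  [0,0,0,0,0,-7],
  [0,0,0,0,0,-7],
  [0,0,0,0,0,-7],
  [0,0,0,0,0,-7],
  [0,0,0,0,0,-7],
  [0,0,0,0,0,-7],
  [0,0,0,0,0,-7],
  [0,0,0,0,0,-7],
  [0,0,0,0,0,-7],
  [0,0,0,0,0,-7],
  [0,0,0,0,0,-7],
  [0,0,0,0,0,-7],
  [0,0,0,0,0,-3],
  [0,0,0,0,0,0],
])

```text
clock: 41.45
tool_pos: [0.4886, -0.3441, 0.2528]
orientation: [-179.9, 0.2, 6.3]
force: [0.4, -0.3, -2.0]
opening: 0.0137
gripper_force: 29.8
```

>>> play_rows([
  [0.4,-0.6,0,0,0,0],
  [0.8,-1.2,0,0,0,0],
  [1.2,-1.9,0,0,0,0],
  [1.7,-2.7,0,0,0,0],
  [2,-3.1,0,0,0,0],
  [2,-3.1,0,0,0,0],
  [2,-3.1,0,0,0,0],
  [2,-3.1,0,0,0,0],
  [2,-3.1,0,0,0,0],
  [1.7,-2.7,0,0,0,0],
  [1.2,-1.9,0,0,0,0],
  [0.8,-1.3,0,0,0,0],
  [0.6,-0.9,0,0,0,0],
  [0,0,0,0,0,0],
  [0,0,0,0,0,0],
])

```text
clock: 42.7
tool_pos: [0.6413, -0.0393, 0.2551]
orientation: [180.0, 0.1, 6.2]
force: [-0.2, -1.0, -1.9]
opening: 0.0138
gripper_force: 29.8
```

```bash
python3 - <<'E'
from look import *
st(); delta((.641,-.0386,.255),6.2)
E
```

```text
{'clock': 42.7, 'joint_pos': [13.8587, 17.2298, -2.8665, -0.0024, -69.955, 82.3174], 'tool_pos': [0.6413, -0.0393, 0.2551], 'orientation': [180.0, 0.05, 6.18], 'force': [-0.23, -0.98, -1.91], 'opening': 0.01, 'gripper_force': 29.8}
shift cm [-0.03 -0.07  0.01]
rotvec [ 0.    0.05 -0.02]
```

>>> play_rows([
  [0,0,0,4,0,0],
  [0,0,0,7,0,0],
  [0,0,0,7,0,0],
  [0,0,0,7,0,0],
  [0,0,0,7,0,0],
  [0,0,0,7,0,0],
  [0,0,0,7,0,0],
  [0,0,0,7,0,0],
  [0,0,0,7,0,0],
  [0,0,0,7,0,0],
  [0,0,0,7,0,0],
  [0,0,0,7,0,0],
  [0,0,0,7,0,0],
  [0,0,0,7,0,0],
  [0,0,0,3,0,0],
  [0,0,0,0,0,0],
  [0,0,0,0,0,0],
  [0,0,0,0,0,0],
  [0,0,0,0,0,0],
  [0,0,0,0,0,0],
])

```text
clock: 44.37
tool_pos: [0.6417, -0.0393, 0.2574]
orientation: [-82.2, -0.2, 6.2]
force: [1.7, 0.6, -1.5]
opening: 0.0135
gripper_force: 29.8
```

>>> play_rows([
  [0,0,0,-3,0,0],
  [0,0,0,-7,0,0],
  [0,0,0,-7,0,0],
  [0,0,0,-7,0,0],
  [0,0,0,-7,0,0],
  [0,0,0,-7,0,0],
  [0,0,0,-7,0,0],
  [0,0,0,-7,0,0],
  [0,0,0,-7,0,0],
  [0,0,0,-7,0,0],
  [0,0,0,-7,0,0],
  [0,0,0,-7,0,0],
  [0,0,0,-7,0,0],
  [0,0,0,-7,0,0],
  [0,0,0,-4,0,0],
  [0,0,0,0,0,0],
  [0,0,0,0,0,0],
])

```text
clock: 45.78
tool_pos: [0.6409, -0.0374, 0.2568]
orientation: [-179.9, -0.1, 6.4]
force: [0.0, -0.5, -1.5]
opening: 0.0141
gripper_force: 29.8
```

>>> play_rows([
  [-1,1.5,0,0,0,0],
  [-1.8,2.8,0,0,0,0],
  [-2,3.1,0,0,0,0],
  [-2,3.1,0,0,0,0],
  [-2,3.1,0,0,0,0],
  [-2,3.1,0,0,0,0],
  [-2,3.1,0,0,0,0],
  [-2,3.1,0,0,0,0],
  [-1.8,2.8,0,0,0,0],
  [-1.2,1.9,0,0,0,0],
  [-0.6,1,0,0,0,0],
  [0,0,0,0,0,0],
  [0,0,0,0,0,0],
])

```text
clock: 46.87
tool_pos: [0.4888, -0.3447, 0.2557]
orientation: [-180.0, -0.1, 6.0]
force: [-0.2, -0.8, -1.0]
opening: 0.0139
gripper_force: 29.8
```

```bash
python3 - <<'E'
from look import *
st(); delta((.489,-.345,.0765),6.2)
for c in ('top','scene'):
  save(c,c[0]+'9.png')
  for t in('tray_1_grip','blade_grip'):print(c,t,[(np.round(d['position'],3).tolist(),round(d['score'],2)) for d in spot_point(c,t)])
t=cv2.imread('pics/t9.png')[150:300,280:480];s=cv2.imread('pics/s9.png')[180:360,110:350]
cv2.imwrite('pics/c9.png',np.hstack([cv2.resize(t,(400,300)),cv2.resize(s,(400,300))]))
E
```

```text
{'clock': 46.87, 'joint_pos': [-16.5357, 12.9868, -8.5281, -0.0725, -68.4431, 112.5594], 'tool_pos': [0.4888, -0.3447, 0.2557], 'orientation': [-179.95, -0.06, 6.0], 'force': [-0.23, -0.79, -1.05], 'opening': 0.01, 'gripper_force': 29.8}
shift cm [ 0.    0.04 17.92]
rotvec [-0.05 -0.06 -0.2 ]
top tray_1_grip [([0.417, -0.127, 0.072], 0.96)]
top blade_grip [([0.497, 0.005, 0.04], 0.58), ([0.62, 0.147, 0.045], 0.38)]
scene tray_1_grip [([0.415, -0.126, 0.071], 0.82), ([0.591, 0.058, 0.054], 0.55)]
scene blade_grip []
```

View pics/c9.png

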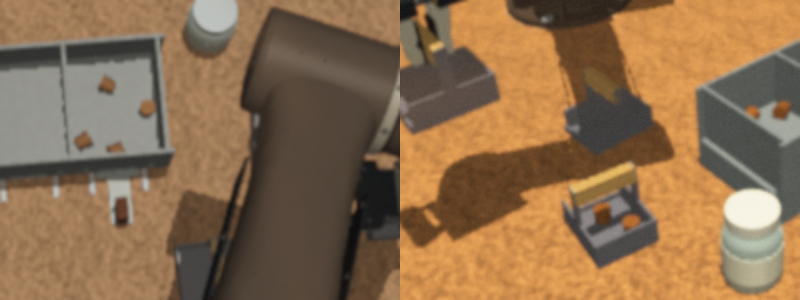

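Hopper 3 now holds four feet. The first tray got knocked to (.416,-.127) but stands upright. Setting the second one down.

>>> play_rows([
  [0,0,2,0,0,0],
  [0,0,3,0,0,0],
  [0,0,3,0,0,0],
  [0,0,3,0,0,0],
  [0,0,3,0,0,0],
  [0,0,2,0,0,0],
  [0,0,1,0,0,0],
  [0,0,0.6,0,0,0],
  [0,0,0.3,0,0,0],
  [0,0,0.1,0,0,0],
  [0,0,0,0,0,0],
  [0,0,0,0,0,0],
])

```text
clock: 48.17
tool_pos: [0.4902, -0.344, 0.0767]
orientation: [179.9, -0.1, 6.2]
force: [0.1, -0.5, -1.0]
opening: 0.0139
gripper_force: 29.9
```

>>> play_rows([
  [0,0,0,0,0,0],
  [0,0,0,0,0,0],
  [0,0,0,0,0,0],
  [0,0,0,0,0,0],
  [0,0,0,0,0,0],
  [0,0,-2,0,0,0],
  [0,0,-3,0,0,0],
  [0,0,-4,0,0,0],
  [0,0,-4,0,0,0],
  [0,0,-4,0,0,0],
  [0,0,0,0,0,7],
  [0,0,0,0,0,7],
  [0,0,0,0,0,7],
  [0,0,0,0,0,7],
  [0,0,0,0,0,7],
  [0,0,0,0,0,7],
  [0,0,0,0,0,7],
  [0,0,0,0,0,0],
], grip=4.5)

```text
clock: 49.67
tool_pos: [0.4893, -0.3437, 0.2455]
orientation: [180.0, 0.0, -43.2]
force: [-0.4, 0.5, -0.1]
opening: 0.0449
gripper_force: 0.0
```

>>> play_rows([
  [0,0,0,0,0,7],
  [0,0,0,0,0,7],
  [0,0,0,0,0,7],
  [0,0,0,0,0,7],
  [0,0,0,0,0,7],
  [0,0,0,0,0,7],
  [0,0,0,0,0,5.8],
  [0,0,0,0,0,0],
  [0,0,0,0,0,0],
])

```text
clock: 50.42
tool_pos: [0.4894, -0.3437, 0.2454]
orientation: [180.0, 0.0, -90.3]
force: [0.1, 0.5, -0.9]
opening: 0.0451
gripper_force: 0.0
```

```bash
python3 - <<'E'
from look import *
st(); delta((.603,-.2164,.245),-90.6)
for c in ('top','scene'):
  save(c,c[0]+'10.png')
  for t in('tray_1_grip',):print(c,t,[(np.round(d['position'],3).tolist(),round(d['score'],2)) for d in spot_point(c,t)],[(np.round(d['position'],3).tolist(),round(d['score'],2)) for d in spot_in(c,t)])
E
```

```text
{'clock': 50.42, 'joint_pos': [-16.3723, 13.3607, -9.4352, -0.0028, -67.2054, 16.0937], 'tool_pos': [0.4894, -0.3437, 0.2454], 'orientation': [180.0, 0.0, -90.28], 'force': [0.11, 0.51, -0.85], 'opening': 0.05, 'gripper_force': 0.0}
shift cm [-12.78 -11.3    0.05]
rotvec [0.   0.   0.32]
top tray_1_grip [([0.416, -0.128, 0.076], 0.65)] [([0.42, -0.096, 0.004], 0.65)]
scene tray_1_grip [([0.415, -0.126, 0.072], 0.65)] [([0.415, -0.129, 0.014], 0.89)]
```

>>> play_rows([
  [-3.2,-2.83,0,0,0,0.3],
  [-3.2,-2.83,0,0,0,0],
  [-3.2,-2.83,0,0,0,0],
  [-3.2,-2.83,0,0,0,0],
  [0,0,0,0,0,0],
  [0,0,0,0,0,0],
])

```text
clock: 51.22
tool_pos: [0.603, -0.2186, 0.2448]
orientation: [180.0, 0.0, -90.7]
force: [0.1, -0.5, 0.6]
opening: 0.045
gripper_force: 0.0
```

```bash
python3 - <<'E'
from look import *
st(); delta((.603,-.2164,.075),-90.6)
E
```

```text
{'clock': 51.22, 'joint_pos': [-2.5255, 17.4598, -3.8943, -0.0042, -68.6881, 1.8409], 'tool_pos': [0.603, -0.2186, 0.2448], 'orientation': [179.96, 0.01, -90.69], 'force': [0.07, -0.52, 0.65], 'opening': 0.04, 'gripper_force': 0.0}
shift cm [-2.100e-01 -1.000e-02  1.698e+01]
rotvec [ 0.04  0.01 -0.09]
```

>>> play_rows([
  [-0.2,0,2.1,0,0,0],
  [0,0,2.1,0,0,0],
  [0,0,2.1,0,0,0],
  [0,0,2.1,0,0,0],
  [0,0,2.1,0,0,0],
  [0,0,2.1,0,0,0],
  [0,0,2.1,0,0,0],
  [0,0,2.2,0,0,0],
  [0,0,0,0,0,0],
  [0,0,0,0,0,0],
])

```text
clock: 52.05
tool_pos: [0.6005, -0.2192, 0.0758]
orientation: [179.8, -0.0, -90.9]
force: [0.6, -0.3, 0.6]
opening: 0.0448
gripper_force: 0.0
```

>>> play_rows([
  [0,0,0,0,0,0],
  [0,0,0,0,0,0],
  [0,0,0,0,0,0],
  [0,0,0,0,0,0],
  [0,0,0,0,0,0],
  [0,0,0,0,0,0],
  [0,0,0,0,0,0],
  [0,0,0,0,0,0],
], grip=0)

```text
clock: 52.72
tool_pos: [0.6024, -0.2185, 0.0773]
orientation: [-179.9, -0.0, -90.9]
force: [0.1, 1.3, 5.5]
opening: 0.0139
gripper_force: 30.0
```

>>> play_rows([
  [0,0,-1,0,0,0],
  [0,0,-2,0,0,0],
  [0,0,-3,0,0,0],
  [0,0,-3,0,0,0],
  [0,0,-3,0,0,0],
  [0,0,-3,0,0,0],
  [0,0,-2,0,0,0],
  [0,0,-1,0,0,0],
  [0,0,0,0,0,0],
  [0,0,0,0,0,0],
])

```text
clock: 53.55
tool_pos: [0.6011, -0.2182, 0.2556]
orientation: [179.9, 0.0, -90.9]
force: [-0.6, -0.3, -2.8]
opening: 0.0137
gripper_force: 30.0
```

>>> play_rows([
  [0,0,0,0,0,-3],
  [0,0,0,0,0,-7],
  [0,0,0,0,0,-7],
  [0,0,0,0,0,-7],
  [0,0,0,0,0,-7],
  [0,0,0,0,0,-7],
  [0,0,0,0,0,-7],
  [0,0,0,0,0,-7],
  [0,0,0,0,0,-7],
  [0,0,0,0,0,-7],
  [0,0,0,0,0,-7],
  [0,0,0,0,0,-7],
  [0,0,0,0,0,-7],
  [0,0,0,0,0,-7],
  [0,0,0,0,0,-3],
  [0,0,0,0,0,0],
])

```text
clock: 54.88
tool_pos: [0.6006, -0.2182, 0.2537]
orientation: [-179.9, 0.2, 6.2]
force: [-0.1, 0.5, -1.8]
opening: 0.0136
gripper_force: 30.0
```

>>> play_rows([
  [0.2,-0.6,0,0,0,0],
  [0.4,-1.2,0,0,0,0],
  [0.6,-1.8,0,0,0,0],
  [0.8,-2.5,0,0,0,0],
  [0.9,-2.7,0,0,0,0],
  [0.9,-2.7,0,0,0,0],
  [0.8,-2.5,0,0,0,0],
  [0.6,-1.8,0,0,0,0],
  [0.4,-1.2,0,0,0,0],
  [0.2,-0.6,0,0,0,0],
  [0,0,0,0,0,0],
  [0,0,0,0,0,0],
])

```text
clock: 55.88
tool_pos: [0.6406, -0.0374, 0.2562]
orientation: [180.0, 0.0, 6.1]
force: [-0.6, -1.1, -1.8]
opening: 0.0136
gripper_force: 30.0
```

```bash
python3 - <<'E'
from look import *
st(); delta((.641,-.0386,.255),6.2)
E
```

```text
{'clock': 55.88, 'joint_pos': [14.0533, 17.0952, -2.903, 0.0038, -70.0327, 82.0177], 'tool_pos': [0.6406, -0.0374, 0.2562], 'orientation': [179.99, 0.03, 6.07], 'force': [-0.58, -1.08, -1.75], 'opening': 0.01, 'gripper_force': 30.0}
shift cm [0.03 0.12 0.12]
rotvec [ 0.01  0.03 -0.13]
```

>>> play_rows([
  [0,0,0,4,0,0],
  [0,0,0,7,0,0],
  [0,0,0,7,0,0],
  [0,0,0,7,0,0],
  [0,0,0,7,0,0],
  [0,0,0,7,0,0],
  [0,0,0,7,0,0],
  [0,0,0,7,0,0],
  [0,0,0,7,0,0],
  [0,0,0,7,0,0],
  [0,0,0,7,0,0],
  [0,0,0,7,0,0],
  [0,0,0,7,0,0],
  [0,0,0,7,0,0],
  [0,0,0,3,0,0],
  [0,0,0,0,0,0],
  [0,0,0,0,0,0],
  [0,0,0,0,0,0],
  [0,0,0,0,0,0],
  [0,0,0,0,0,0],
])

```text
clock: 57.55
tool_pos: [0.6409, -0.0371, 0.2583]
orientation: [-82.2, -0.2, 6.1]
force: [-0.0, 0.5, -0.7]
opening: 0.0137
gripper_force: 30.0
```

>>> play_rows([
  [0,0,0,-3,0,0],
  [0,0,0,-7,0,0],
  [0,0,0,-7,0,0],
  [0,0,0,-7,0,0],
  [0,0,0,-7,0,0],
  [0,0,0,-7,0,0],
  [0,0,0,-7,0,0],
  [0,0,0,-7,0,0],
  [0,0,0,-7,0,0],
  [0,0,0,-7,0,0],
  [0,0,0,-7,0,0],
  [0,0,0,-7,0,0],
  [0,0,0,-7,0,0],
  [0,0,0,-7,0,0],
  [0,0,0,-4,0,0],
  [0,0,0,0,0,0],
  [0,0,0,0,0,0],
])

```text
clock: 58.97
tool_pos: [0.6401, -0.0352, 0.2579]
orientation: [-179.9, -0.1, 6.3]
force: [0.2, -1.2, -0.7]
opening: 0.0139
gripper_force: 30.0
```

>>> play_rows([
  [-0.4,1.2,0,0,0,0],
  [-0.8,2.4,0,0,0,0],
  [-1,3,0,0,0,0],
  [-1,3,0,0,0,0],
  [-1,3,0,0,0,0],
  [-0.8,2.4,0,0,0,0],
  [-0.5,1.6,0,0,0,0],
  [-0.3,1,0,0,0,0],
  [0,0,0,0,0,0],
  [0,0,0,0,0,0],
])

```text
clock: 59.8
tool_pos: [0.6014, -0.2197, 0.2566]
orientation: [-180.0, -0.0, 5.9]
force: [0.1, 0.9, -1.5]
opening: 0.0139
gripper_force: 30.0
```

```bash
python3 - <<'E'
from look import *
st(); delta((.603,-.218,.0775),6.2)
for c in ('top','scene'):
  save(c,c[0]+'11.png')
  print(c,[(np.round(d['position'],3).tolist(),round(d['score'],2)) for d in spot_point(c,'tray_1_grip')])
t=cv2.imread('pics/t11.png')[150:300,280:480];s=cv2.imread('pics/s11.png')[180:360,110:350]
cv2.imwrite('pics/c11.png',np.hstack([cv2.resize(t,(400,300)),cv2.resize(s,(400,300))]))
E
```

```text
{'clock': 59.8, 'joint_pos': [-2.6701, 16.9294, -3.0609, -0.0554, -69.9793, 98.6154], 'tool_pos': [0.6014, -0.2197, 0.2566], 'orientation': [-179.95, -0.04, 5.93], 'force': [0.06, 0.93, -1.53], 'opening': 0.01, 'gripper_force': 30.0}
shift cm [ 0.17 -0.14 17.91]
rotvec [-0.05 -0.04 -0.27]
top [([0.416, -0.125, 0.076], 0.46), ([0.528, 0.259, 0.0], 0.4), ([0.635, 0.022, 0.04], 0.3)]
scene [([0.762, -0.113, 0.0], 0.15)]
```

View pics/c11.png

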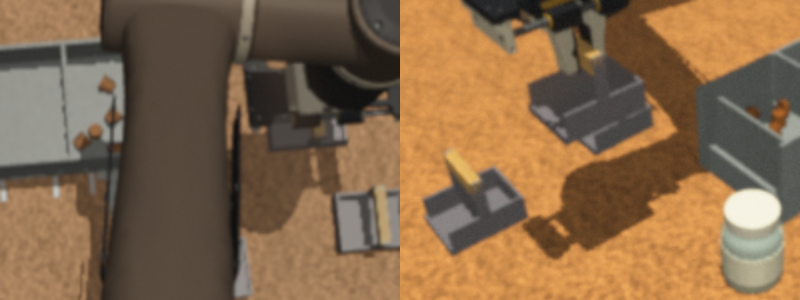

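>>> play_rows([
  [0,0,2,0,0,0],
  [0,0,3,0,0,0],
  [0,0,3,0,0,0],
  [0,0,3,0,0,0],
  [0,0,3,0,0,0],
  [0,0,2,0,0,0],
  [0,0,1,0,0,0],
  [0,0,0.6,0,0,0],
  [0,0,0.3,0,0,0],
  [0,0,0.1,0,0,0],
  [0,0,0,0,0,0],
  [0,0,0,0,0,0],
])

```text
clock: 61.0
tool_pos: [0.6025, -0.2185, 0.0778]
orientation: [180.0, -0.1, 6.1]
force: [-0.9, 0.0, -1.9]
opening: 0.0138
gripper_force: 30.0
```

>>> play_rows([
  [0,0,0,0,0,0],
  [0,0,0,0,0,0],
  [0,0,0,0,0,0],
  [0,0,0,0,0,0],
  [0,0,0,0,0,0],
  [0,0,-2,0,0,0],
  [0,0,-3,0,0,0],
  [0,0,-4,0,0,0],
  [0,0,-4,0,0,0],
  [0,0,-4,0,0,0],
  [0,0,0,0,0,0],
], grip=4.5)

```text
clock: 61.92
tool_pos: [0.6053, -0.2198, 0.2563]
orientation: [179.7, -0.7, 6.1]
force: [1.8, -0.5, 1.7]
opening: 0.0449
gripper_force: 0.0
```

>>> play_rows([
  [-2,3.3,0,0,0,0],
  [-2,3.3,0,0,0,0],
  [-2,3.3,0,0,0,0],
  [-2,3.3,0,0,0,0],
  [-2,3.3,0,0,0,0],
  [-2,3.3,0,0,0,0],
  [-2,3.3,0,0,0,0],
  [-2,3.3,0,0,0,0],
  [-2,3.3,0,0,0,0],
  [-2,3.3,0,0,0,0],
  [-2,3.3,0,0,0,0],
  [-2,3.3,0,0,0,0],
  [-2,3.3,0,0,0,0],
  [-2,3.3,0,0,0,0],
  [0,0,0,0,0,0],
  [0,0,0,0,0,0],
])

```text
clock: 63.25
tool_pos: [0.37, -0.7093, 0.2443]
orientation: [-179.9, 0.1, 5.9]
force: [0.0, 0.5, -0.4]
opening: 0.0449
gripper_force: 0.0
```

```bash
python3 - <<'E'
from look import *
st()
for c in ('top','scene'):
  save(c,c[0]+'12.png')
  for t in('blade_grip','tray_1_grip','jar','tape'): print(c,t,[(np.round(d['position'],3).tolist(),round(d['score'],2)) for d in spot_point(c,t)])
t=cv2.imread('pics/t12.png')[150:300,280:480];s=cv2.imread('pics/s12.png')[180:360,110:350]
cv2.imwrite('pics/c12.png',np.hstack([cv2.resize(t,(400,300)),cv2.resize(s,(400,300))]))
E
```

```text
{'clock': 63.25, 'joint_pos': [-48.58, 32.7144, 20.0513, -0.0053, -77.461, 144.4512], 'tool_pos': [0.37, -0.7093, 0.2443], 'orientation': [-179.9, 0.07, 5.87], 'force': [0.03, 0.46, -0.42], 'opening': 0.04, 'gripper_force': 0.0}
top blade_grip [([0.497, 0.007, 0.041], 0.61), ([0.618, 0.021, 0.054], 0.53)]
top tray_1_grip [([0.418, -0.127, 0.076], 0.56)]
top jar [([0.761, -0.115, -0.002], 0.71)]
top tape [([0.319, 0.43, 0.001], 0.71), ([0.603, 0.267, 0.043], 0.23)]
scene blade_grip []
scene tray_1_grip [([0.416, -0.125, 0.07], 0.97)]
scene jar [([0.763, -0.115, 0.0], 0.58)]
scene tape [([0.318, 0.434, 0.004], 0.9), ([0.604, -0.219, 0.076], 0.33)]
```

View pics/c12.png

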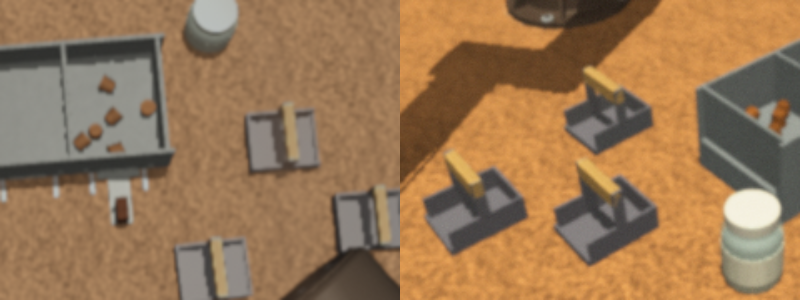

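Hopper 3 holds six feet. The three trays stand empty and upright, the blade is still home at (120,184), and the jar and tape haven't moved. Handing in.

```bash
python3 -c "
from plant import close_job
print(close_job())"
```

```text
the job is handed in; nothing more can be done
None
```

The job is handed in: the blade stopped short in slots 1 and 2 and is fully home in slot 3, the right-hand hopper, which then took all six feet, and the three empty trays stand upright on the bench (one was knocked a few centimetres aside on the way) with the jar and tape unmoved.

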